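# Refit the return spring of a lever pill crusher

### The arm

A 6-joint arm with a two-finger parallel gripper is mounted at the origin on a cart in front of the work surface, level with it; the furniture and walls round the work are solid. World frame = base frame: x ahead of the robot, y to its left, z up, the work surface at z = 0. Lengths are in m, angles in rad, forces in N, time in s.
With the tool pointing down it reaches from about 0.425 to 0.95 m from the base axis. Payload 3.5 kg.
Tool frame: the origin (TCP) lies midway between the tips of the shut fingers; the grasp point (between the pads) lies 19 mm behind it; y points along the fingers, x is the direction in which the jaws open and shut, and the axes are right-handed (so a half turn about y gives the same grasp; the last joint's range is limited). The gripper opens to 85 mm and grips with 20 to 120 N. Pads are 22 mm wide; open, the fingers measure 114 mm over their backs; the gripper's body (76 mm by 85 mm) begins 54 mm behind the grasp point. The pads swing forward as they close: fully open they stand 13 mm farther back than shut.
Start: joints at [-0.15, 0.286, 1.577, -0, 1.279, -0.15], TCP at [0.675, 0, 0.231] pointing down, gripper open.
Joint ranges: [-2.77, 2.77], [-0.9, 2.22], [0.21, 2.48], [-1.53, 4.67], [0.24, 2.81], [-2.84, 2.84]. Speed limits (rad/s): [2.79, 2.79, 3.14, 3.14, 3.14, 3.14].

### API

Orientations are given as a unit quaternion [x, y, z, w].
In Python, from plant import ctrl, viewer gives the robot as it stands.
- The arm moves only by the tool step_arm, never from a script. Its argument "rows" is a list of rows, each a list of 3 entries, a list of its own where there are three numbers: the turn, a rotation vector about the tool's x, y, z in degrees, then the shift along the tool's x, y, z in mm, then the closure, from 0 (fully open) to 1 (shut). A call has 1 to 10 rows; each row is the pose to reach, as a shift and turn from the pose commanded when the call began, along the tool's axes at that moment; what a row does not reach only later rows make up. A row lasts 1/12 s, in which the tool goes at most 41.7 mm and 7.16 degrees, less where a joint would pass 70% of its speed; a pose out of reach is approached as far as the arm can. A call with a gripper value outside its range is refused whole. The fingers move at their own pace and stop on an object; "newtons" is the grip in N (left out, the last holds). Time passes only in rows, so rows that repeat a pose let the fingers close. It gives the time, the measured TCP pose, the force and the opening at its end, in the units of the state.
- ctrl.get_state(): the state, without advancing time (a new reading comes with each control period).
- viewer.read_camera(name): name is "scene" or "side" or "wrist"; returns (picture, depth): 420x560x3 uint8, red, green, blue; 420x560 float32, m along the optical axis (not along the pixel's ray), 0 where there is no reading.
- viewer.calibration(name): a dict with "K" (3x3 intrinsics, pixels), "R" (3x3) and "t" (3): a world point X has camera coordinates R X + t. Camera axes: x right, y down, z forward; pixel columns grow to the right and rows downward; lengths in m; the calibration is good to about 2 mm. A picture is of the moment at which its call begins: read the wrist's pose just before it. calibration takes no time and is no camera call; for the wrist camera it gives the pose at the moment of the call.
- ctrl.sign_off(): hands the job in, once; it reports no verdict.
The state is a dict: "time": time; "qpos": joint angles; "dq": joint speeds; "joint_efforts": joint torques, N m; "eef_pos": TCP position; "tcp_rot": TCP orientation; "contact_force": force on the tool from outside, world axes, zero at the start; "wrist_torque": the same for the moment, N m; "opening": opening from 0.0 (shut) to 1.0 (fully open).
Only numpy, scipy, OpenCV 4.12 (cv2) and the standard library are available. Lean on these libraries where they do the work, as an engineer would, in place of code of your own. Each camera call takes 0.05 s, during which the arm holds its last target.

### The job

The pill crusher on the worktop has its handle thrown back and its return spring off. Thread the spring, small end down, over the crusher's upright post, turning it gently whenever the end coil snags on one of the two little keeper pegs until the peg slips through the coil's gap, and lower it fully home on the seat before you let go; never force the coils. Then swing the handle over and down onto the spring, press it down to its stop and let it spring back up by itself; leave the vials and the paper cups where they stand.

Things in the scene. Friction and masses are not known exactly. Their poses are not given: they have to be found in the camera images.
- press: Grey steel lever pill crusher, fixed. Base plate 172 x 66 mm, top 14 mm up. Origin: on the worktop under the post's axis; +x points from the post to the lever's hinge, -x to where the handle comes down, z up. The rigid upright post (12 mm diameter) stands at the origin on a round steel seat 37 mm wide; 45 mm along -x stands a steel crushing cup, rim 41 mm above the worktop.
- seat (a point): Centre of the seat's top, 30 mm above the worktop, on the post's axis; the foot of the spring must come to rest here. Axes as press.
- post_top (a point): Centre of the post's top end, 86 mm above the worktop; the last 5 mm taper to 7 mm diameter. Two staggered keeper pegs, 4 mm thick, stick out level to 10.3 mm from its axis: one 14 mm below the top, roughly towards +y (anywhere within 1.3 rad either way, not measured: the post is screwed in at any angle), one 28 mm below, always 0.7 rad further anticlockwise seen from above. Axes: press.
- spring_mid (a point): Centre (half-way up, on the axis) of the loose steel compression spring, standing upright on its small end. 60 mm long, about 55 g, wire 2.6 mm. Body coils 34.6 mm outside, 28 mm inside diameter, 12 mm from coil to coil, clear the pegs; grip it there. z runs along its axis away from the small end. Stiffness 0.3 N/mm over its length, 1.5 N/mm for each of 5 turns, at most 7 mm a turn.
- spring_foot (a point): Centre of the underside of the spring's small end, 30 mm below spring_mid. The lowest coil alone is narrow: 20 mm outside, 14.5 mm inside; it slides on the post but not over a peg. It goes about five sixths round and its gap is centred on the spring's +x axis (axes as spring_mid; it faces the robot within 0.6 rad at the start). A peg passes when within about 0.1 rad of the gap's middle.
- lever_hinge (a point): Middle of the lever's hinge axis, 70 mm from the post along the crusher's +x, 78 mm above the worktop. The axis is the crusher's y. Axes as press.
- handle (a point): Middle of the black rubber handle grip (64 mm long, 20 mm thick), 175 mm from the hinge axis on the lever's centre line; the grip ends 204 mm from the hinge. -x of this frame points along the lever away from the hinge. Between grip and hinge the lever is a bar 10 mm thick and 33 mm wide, split round the post.
- lever (a joint): Angle of the lever, rad: 0 level, pad down in the cup (bottom stop); pi/2 upright; about 2.05 thrown back on its rear stop, where it stays by its weight, as at the start. Pushed past upright it falls gently (120 g). Shoes under it bear on the fitted spring, which holds it at about 0.2; about 3 N down on the grip presses it from there to 0.
- vial_2_base (a point): Centre of the underside of an amber vial, 35 mm diameter, 82 mm tall, standing loose; a bystander.
- vial_3_base (a point): Centre of the underside of the second such vial, 35 mm diameter, 82 mm tall; a bystander.
- cup_trio_base (a point): Centre of the underside of three nested paper dose cups, 38 mm wide, 35 mm tall in all; a bystander.

How it is judged:
By the outcome, as a careful person would: the job done as asked, in the order asked, and still so for the second after the job is handed in, with the robot touching nothing.
It also fails if it takes over 72 s, if anything falls off the work surface, if the arm or the gripper's body presses on something with over 40 N, if the wrist force passes 120 N, or if a joint passes its speed limit or range.

## Working session

There is one attempt and no reset: what is moved stays moved. The work goes in short steps, Python scripts to look and compute and a tool call to move; the robot and the scene stay as the last step left them, time stands still between calls to the robot, and variables do not carry over. Pictures are saved under pics/ and viewed, and the job is handed in when it is done.

Besides the shell and the picture viewer there is one more tool, called after "Request:" as a command line: name --argument value ..., lists and objects as JSON in quotes. step_arm: Moves the arm, as the interface text tells. Its arguments: {"type":"object","properties":{"rows":{"type":"array"},"newtons":{"type":"number"}},"required":["rows"]}

```bash
ls; mkdir -p pics; cat > h.py <<'E'
import numpy as np, cv2
from plant import ctrl, viewer
def snap(name,fn):
    c=viewer.calibration(name); im,d=viewer.read_camera(name)
    cv2.imwrite('pics/'+fn+'.png',im[:,:,::-1]); np.savez('pics/'+fn+'.npz',im=im,d=d,**{k:np.array(c[k]) for k in('K','R','t')})
    return im,d,c
def pt(c,d,u,v):
    z=d[int(v),int(u)]; p=np.linalg.inv(c['K'])@[u,v,1]*z
    return np.array(c['R']).T@(p-c['t'])
def cloud(c,d):
    v,u=np.mgrid[:d.shape[0],:d.shape[1]]
    p=np.stack([u,v,np.ones_like(u)],-1)@np.linalg.inv(c['K']).T*d[...,None]
    return (p-c['t'])@np.array(c['R'])
E
python3 - <<'E'
from h import *
np.set_printoptions(precision=4,suppress=True)
for n in('scene','side','wrist'):
    im,d,c=snap(n,n+'0'); print(n,c['K'],c['R'],c['t'], -np.array(c['R']).T@c['t'])
print(ctrl.get_state())
E
```

```text
pics
scene [[392.8554   0.     280.0703]
 [  0.     392.8554 214.8721]
 [  0.       0.       1.    ]] [[ 0.8376 -0.5461  0.0147]
 [-0.4056 -0.6397 -0.653 ]
 [ 0.3659  0.541  -0.7573]] [-0.5188  0.2807  0.777 ] [ 0.264  -0.5241  0.7793]
side [[443.4792   0.     280.1463]
 [  0.     443.4792 206.848 ]
 [  0.       0.       1.    ]] [[ 0.9932 -0.1149 -0.0185]
 [-0.0573 -0.3437 -0.9373]
 [ 0.1013  0.932  -0.348 ]] [-0.5619  0.1034  0.9401] [ 0.4688 -0.9052  0.4136]
wrist [[293.9138   0.     278.7951]
 [  0.     293.9138 209.021 ]
 [  0.       0.       1.    ]] [[ 1.      0.0004 -0.002 ]
 [ 0.001  -0.9476  0.3194]
 [-0.0018 -0.3194 -0.9476]] [-0.6747 -0.0412  0.3805] [0.6755 0.0827 0.3724]
{'time': 0.15, 'qpos': array([-0.15  ,  0.287 ,  1.5779,  0.    ,  1.2786, -0.15  ]), 'dq': array([ 0.0015, -0.0015, -0.0045,  0.0009,  0.0009,  0.0022]), 'joint_efforts': array([  0.0008, -40.6603, -29.314 ,  -0.0001,   0.004 ,  -0.    ]), 'eef_pos': array([0.6745, 0.0001, 0.2302]), 'tcp_rot': array([-0.707 ,  0.0007,  0.0007,  0.7072]), 'contact_force': array([-0.0114,  0.3921, -0.2625]), 'wrist_torque': array([0.0273, 0.034 , 0.053 ]), 'opening': 0.9998879535747132}
```

View pics/scene0.png

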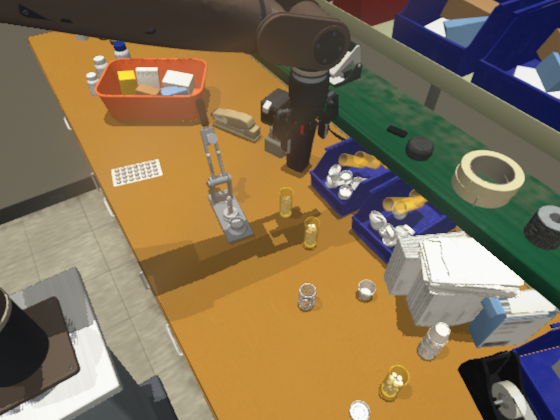

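View pics/side0.png

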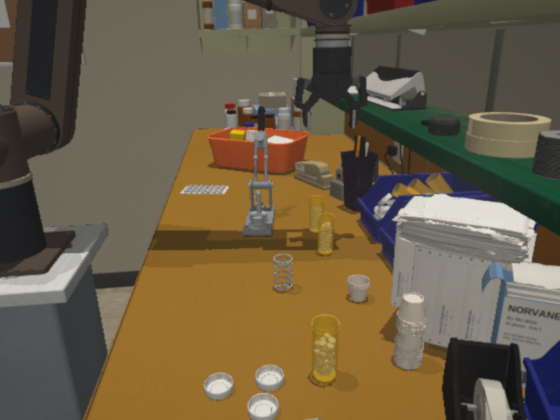

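View pics/wrist0.png

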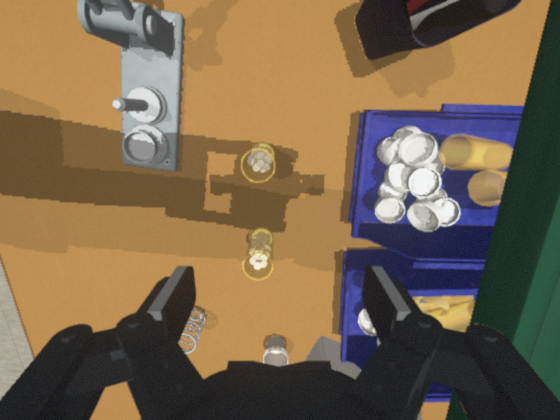

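```bash
python3 - <<'E'
from h import *
np.set_printoptions(precision=4,suppress=True)
def ld(n):
    f=np.load('pics/'+n+'.npz'); return f['im'],f['d'],{k:f[k] for k in 'KRt'}
for n,box in(('scene0',(180,110,420,320)),('side0',(220,90,400,310)),('wrist0',(60,0,320,380))):
    im,d,c=ld(n); x0,y0,x1,y1=box
    cr=im[y0:y1,x0:x1,::-1]; s=min(800/cr.shape[1],600/cr.shape[0]); print(n,s)
    cv2.imwrite('pics/'+n+'_z.png',cv2.resize(cr,None,fx=s,fy=s,interpolation=cv2.INTER_CUBIC))
    P=cloud(c,d)
    sat=im.max(2).astype(int)-im.min(2)
    m=(sat<50)&(P[...,2]>0.004)&(P[...,2]<0.1)&(P[...,0]>.4)&(P[...,0]<.8)&(P[...,1]<.35)&(P[...,1]>-.4)&(d>0)
    k,l,st,ce=cv2.connectedComponentsWithStats(m.astype(np.uint8))
    for i in range(1,k):
        if st[i,4]>25:
            q=P[l==i]; print(n,st[i],q.mean(0),q.min(0),q.max(0))
E
```

```text
scene0 2.857142857142857
scene0 [246 122  14  20 154] [0.7353 0.3363 0.0287] [0.7205 0.3207 0.0044] [0.7597 0.3499 0.0641]
scene0 [265 125  44  47 786] [0.7648 0.1891 0.0452] [0.741  0.1274 0.004 ] [0.7994 0.2762 0.0997]
scene0 [311 158  11  19  75] [0.7907 0.0793 0.0549] [0.7698 0.0766 0.0196] [0.7999 0.0821 0.0879]
scene0 [ 208  171   46   72 1568] [0.5241 0.0951 0.0335] [0.483  0.0087 0.0046] [0.5667 0.1866 0.0998]
scene0 [310 173  46  44 557] [ 0.777  -0.0157  0.0323] [ 0.7607 -0.0654  0.0041] [0.8    0.0832 0.0873]
scene0 [325 177  14  16  80] [0.7936 0.0211 0.0451] [ 0.767  -0.0181  0.0244] [0.8    0.044  0.0614]
scene0 [355 198  14  24 103] [ 0.7885 -0.1039  0.0551] [ 0.7621 -0.1144  0.0106] [ 0.7996 -0.1021  0.0995]
scene0 [370 211  25  36 155] [ 0.7927 -0.1662  0.0499] [ 0.7634 -0.2138  0.0218] [ 0.8    -0.1283  0.081 ]
scene0 [ 351  215   96  112 2176] [ 0.7357 -0.3036  0.0494] [ 0.7116 -0.4     0.004 ] [ 0.7722 -0.1027  0.0999]
scene0 [359 281  16  19 247] [ 0.6719 -0.2647  0.0212] [ 0.6518 -0.2841  0.0041] [ 0.6875 -0.2487  0.039 ]
scene0 [299 283  17  27 204] [ 0.5452 -0
[... 1295 characters left out ...]
0.0541] [0.6383 0.0176 0.0109] [0.6654 0.0417 0.081 ]
wrist0 [363 185  29  38 484] [ 0.7939 -0.0251  0.0297] [ 0.7838 -0.043   0.0042] [ 0.8    -0.004   0.0581]
wrist0 [ 306  250   74  130 2353] [ 0.7688 -0.2053  0.0327] [ 0.7177 -0.2906  0.0041] [ 0.8    -0.0996  0.069 ]
wrist0 [250 254  17  16 181] [ 0.6505 -0.0865  0.0625] [ 0.6401 -0.0989  0.04  ] [ 0.6608 -0.0666  0.0834]
wrist0 [358 301  13  35 236] [ 0.7948 -0.1999  0.0246] [ 0.7863 -0.2114  0.0043] [ 0.7999 -0.1811  0.0468]
wrist0 [179 310  26  44 327] [ 0.5547 -0.2121  0.0373] [ 0.5354 -0.2295  0.0054] [ 0.564  -0.1943  0.0607]
wrist0 [263 337  25  30 564] [ 0.6695 -0.2643  0.022 ] [ 0.6516 -0.2826  0.0041] [ 0.6872 -0.2458  0.0367]
```

View pics/scene0_z.png

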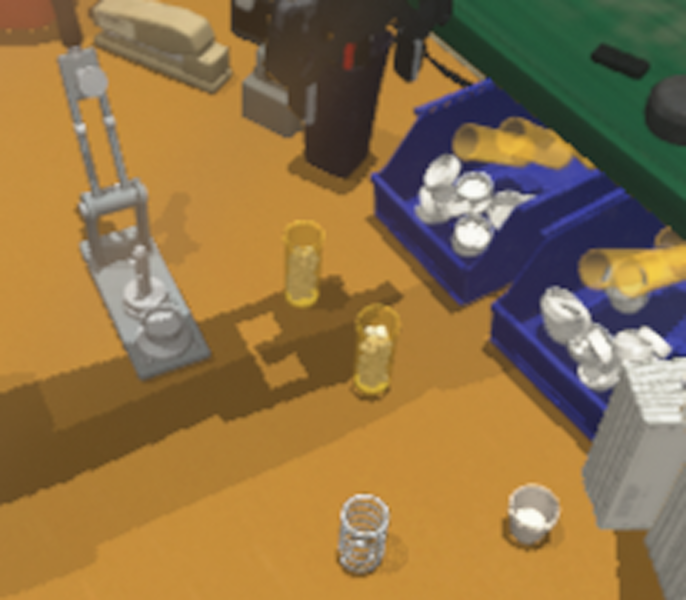

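View pics/side0_z.png

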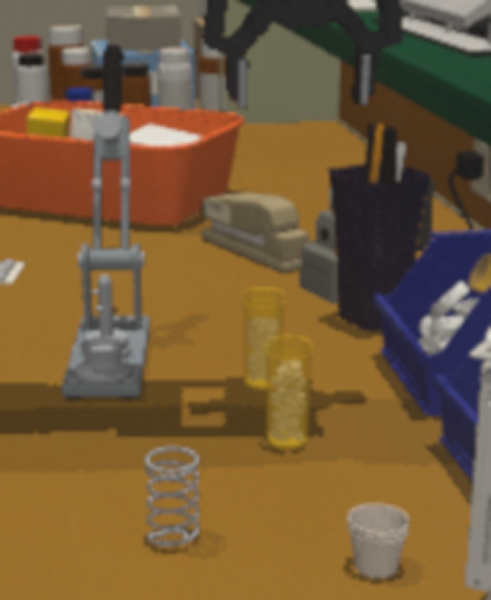

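View pics/wrist0_z.png

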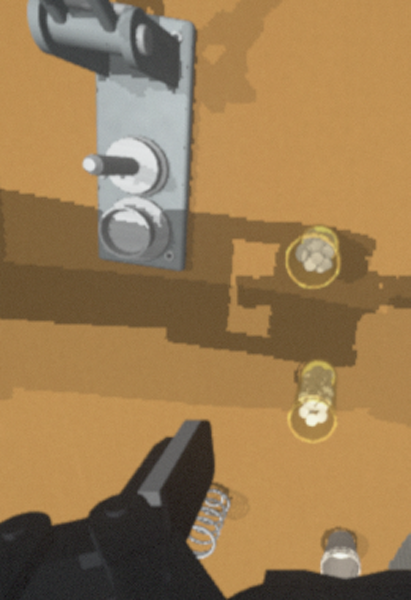

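```bash
cat >> h.py <<'E'
def ld(n):
    f=np.load('pics/'+n+'.npz'); return f['im'],f['d'],{k:f[k] for k in 'KRt'}
np.set_printoptions(precision=4,suppress=True)
E
python3 - <<'E'
from h import *
for n in('scene0','side0','wrist0'):
    im,d,c=ld(n); P=cloud(c,d)
    sat=im.max(2).astype(int)-im.min(2)
    R=(P[...,0]>.47)&(P[...,0]<.6)&(P[...,1]>-.03)&(P[...,1]<.2)&(sat<60)
    m=R&(abs(P[...,2]-.014)<.004)
    q=P[m][:,:2]
    r=cv2.minAreaRect((q*1000).astype(np.float32)); print(n,'plate',r,len(q))
    m=R&(P[...,2]>.06)&(P[...,2]<.092)&(P[...,1]<.12)
    q=P[m]; print(n,'post',len(q),np.median(q,0),q.min(0),q.max(0))
    m=R&(abs(P[...,2]-.0855)<.004)&(P[...,1]<.12)
    q=P[m]; print(n,'posttop',len(q),np.median(q,0),q.min(0),q.max(0))
    m=R&(abs(P[...,2]-.030)<.002)&(P[...,1]>.045)&(P[...,1]<.12)
    q=P[m]; print(n,'seat',len(q),np.median(q,0)); 
    if len(q)>5: print(cv2.minEnclosingCircle((q[:,:2]*1000).astype(np.float32)))
    m=(P[...,0]>.51)&(P[...,0]<.59)&(P[...,1]>-.26)&(P[...,1]<-.17)&(sat<60)&(P[...,2]>.004)
    q=P[m]; 
    for a,b in((.004,.02),(.02,.04),(.04,.053),(.053,.064)):
        w=q[(q[:,2]>a)&(q[:,2]<b)]; print(n,'spring',a,len(w), cv2.minEnclosingCircle((w[:,:2]*1000).astype(np.float32)) if len(w)>5 else '')
E
```

```text
scene0 plate ((527.4021606445312, 97.0396728515625), (173.07704162597656, 65.6230697631836), 81.09346771240234) 708
scene0 post 47 [0.5243 0.0826 0.0762] [0.5164 0.0795 0.0609] [0.5307 0.0885 0.089 ]
scene0 posttop 18 [0.525  0.0836 0.085 ] [0.52   0.0803 0.0815] [0.5306 0.0885 0.089 ]
scene0 seat 58 [0.5209 0.0811 0.0309]
((521.68017578125, 77.46868133544922), 25.71584129333496)
scene0 spring 0.004 57 ((551.2235107421875, -200.52203369140625), 29.986984252929688)
scene0 spring 0.02 54 ((547.6544799804688, -213.66038513183594), 16.7686824798584)
scene0 spring 0.04 45 ((548.1914672851562, -213.96279907226562), 17.304014205932617)
scene0 spring 0.053 71 ((546.8767700195312, -213.23609924316406), 17.465072631835938)
side0 plate ((526.3959350585938, 95.11013793945312), (170.35520935058594, 66.33647918701172), 81.15167999267578) 408
side0 post 57 [0.5243 0.0848 0.0738] [0.5152 0.0807 0.0602] [0.5294 0.0924 0.0871]
side0 posttop 13 [0.5248 0.0847 0.0844] [0.5203 0.0814 0.0821] [0.5294 0.0918 0.0871]
side0 seat 24 [0.535  0.0929 0.0311]
((526.024658203125, 87.7930908203125), 18.337413787841
[... 364 characters left out ...]
625, 99.27436828613281), (172.20066833496094, 66.42349243164062), 81.14098358154297) 4780
wrist0 post 265 [0.5285 0.0873 0.0799] [0.5151 0.0807 0.0601] [0.5314 0.0936 0.0872]
wrist0 posttop 111 [0.5264 0.0879 0.085 ] [0.5211 0.0826 0.0816] [0.5309 0.0932 0.0872]
wrist0 seat 708 [0.5286 0.0868 0.0298]
((519.87451171875, 75.11353302001953), 31.491884231567383)
wrist0 spring 0.004 66 ((547.9192504882812, -211.79049682617188), 17.45815658569336)
wrist0 spring 0.02 105 ((548.9951782226562, -212.14556884765625), 17.277210235595703)
wrist0 spring 0.04 72 ((547.3382568359375, -211.5471954345703), 17.190340042114258)
wrist0 spring 0.053 92 ((546.8023681640625, -212.00009155273438), 17.74686050415039)
```

Request:
step_arm --rows '[[[0, 0, 0], [-40, 0, 2], 0], [[0, 0, 0], [-80, 20, 4], 0], [[0, 0, 0], [-120, 50, 4], 0], [[0, 0, 0], [-149, 90, 4], 0], [[0, 0, 0], [-149, 130, 4], 0], [[0, 0, 0], [-149, 160, 4], 0], [[0, 0, 0], [-149, 160, 4], 0], [[0, 0, 0], [-149, 160, 4], 0], [[0, 0, 0], [-149, 160, 4], 0]]'

```text
time: 0.9
eef_pos: [0.5277, 0.0037, 0.0732]
tcp_rot: [0.707, 0.001, 0.001, -0.707]
contact_force: [0.9, -0.3, 0.4]
opening: 1.002
```

```bash
python3 - <<'E'
from h import *
im,d,c=snap('wrist','w1'); print(c['R'],-c['R'].T@c['t'])
cv2.imwrite('pics/w1z.png',cv2.resize(im[20:220,180:380,::-1],None,fx=3,fy=3,interpolation=cv2.INTER_CUBIC))
P=c['K']@(c['R']@np.array([.5262,.0875,.086])+c['t']);print(P/P[2])
E
```

```text
[[ 1.      0.0004  0.0027]
 [-0.0005 -0.9474  0.3201]
 [ 0.0027 -0.3201 -0.9474]] [0.5281 0.0865 0.2154]
[273.4234 107.0937   1.    ]
```

View pics/w1z.png

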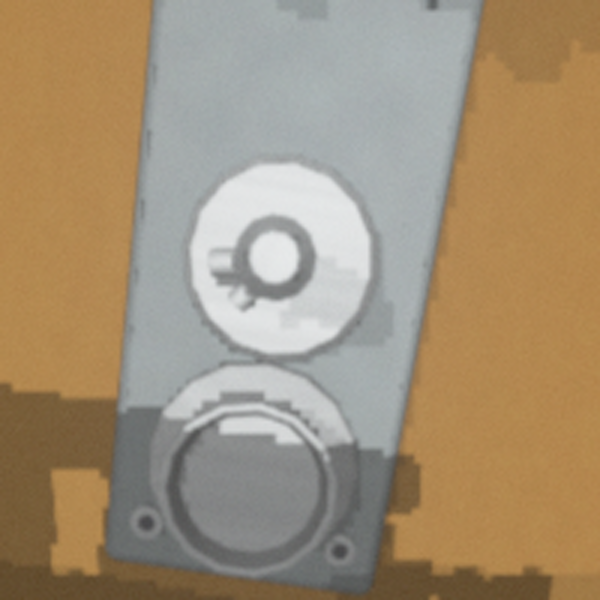

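```bash
python3 - <<'E'
from h import *
im,d,c=ld('w1')
def ray(u,v,z):
    o=-c['R'].T@c['t']; r=c['R'].T@np.linalg.inv(c['K'])@[u,v,1]; return o+r*(z-o[2])/r[2]
g=lambda X,Y:(180+(X+.5)/3-.5,20+(Y+.5)/3-.5)
top=ray(*g(273,256.5),.086); print('post',top, pt(c,d,*g(273,257)))
print('seat',ray(*g(281,258),.030), 'cup',ray(*g(247,480),.041))
for X,Y,z in((222,263,.074),(212,263,.074),(241,298,.060),(236,304,.060)):
    p=ray(*g(X,Y),z); e=p-top; print(p,np.degrees(np.arctan2(e[1],e[0]))%360,np.hypot(e[0],e[1])*1e3)
cv2.imwrite('pics/w1zz.png',cv2.resize(im[85:130,240:300,::-1],None,fx=12,fy=12,interpolation=cv2.INTER_CUBIC))
E
```

```text
post [0.5251 0.0883 0.086 ] [0.5251 0.0882 0.0858]
seat [0.5253 0.0887 0.03  ] cup [0.5184 0.0463 0.041 ]
[0.517  0.0875 0.074 ] 185.46678511436426 8.051288879969587
[0.5155 0.0875 0.074 ] 184.60596914035327 9.560282374716408
[0.519 0.082 0.06 ] 225.8584882599685 8.695725292026314
[0.5181 0.081  0.06  ] 226.17633582628665 9.993273818213522
```

View pics/w1zz.png

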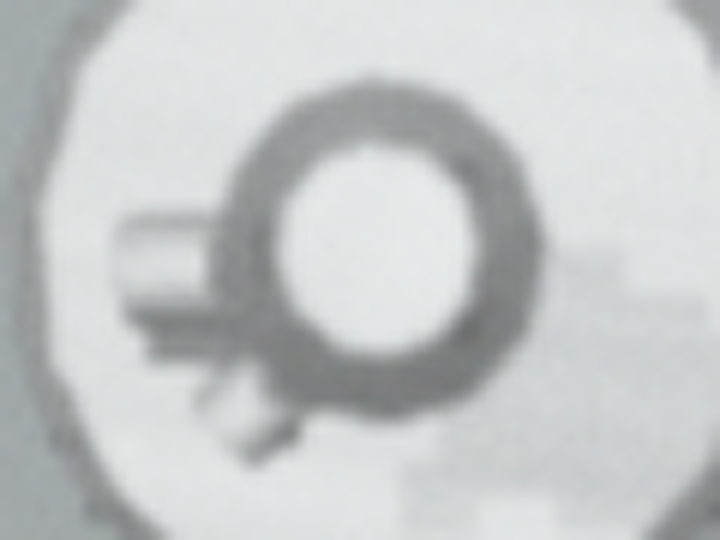

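Request:
step_arm --rows '[[[0, 0, 0], [5, -40, -10], 0], [[0, 0, 0], [10, -75, -45], 0], [[0, 0, 0], [15, -80, -85], 0], [[0, 0, 0], [20, -80, -126], 0], [[0, 0, 0], [20, -80, -167], 0], [[0, 0, 0], [20, -80, -208], 0], [[0, 0, 0], [20, -80, -249], 0], [[0, 0, 0], [20, -60, -285], 0], [[0, 0, 0], [20, -25, -299], 0], [[0, 0, 0], [20, 10, -299], 0]]'

```text
time: 1.78
eef_pos: [0.5497, -0.3024, 0.0667]
tcp_rot: [0.71, 0.002, 0.005, -0.704]
contact_force: [-0.2, 0.4, -0.0]
opening: 0.998
```

Request:
step_arm --rows '[[[0, 0, 0], [0, 0, 0], 0], [[0, 0, 0], [0, 0, 0], 0]]'

```text
time: 1.95
eef_pos: [0.546, -0.2951, 0.0617]
tcp_rot: [-0.707, 0.001, 0.0, 0.707]
contact_force: [-0.2, -0.3, 0.6]
opening: 0.994
```

```bash
python3 - <<'E'
from h import *
im,d,c=snap('wrist','w2'); print(-c['R'].T@c['t'])
cv2.imwrite('pics/w2z.png',cv2.resize(im[60:160,230:330,::-1],None,fx=6,fy=6,interpolation=cv2.INTER_CUBIC))
cv2.imwrite('pics/w2d.png',cv2.resize(np.clip((d[60:160,230:330]-.12)/.12*255,0,255).astype(np.uint8),None,fx=6,fy=6,interpolation=cv2.INTER_NEAREST))
for X in([.5478,-.2123,.06],[.5478,-.2123,.0]):
    P=c['K']@(c['R']@np.array(X)+c['t']);print(P/P[2])
E
```

```text
[ 0.5469 -0.2125  0.2041]
[280.9637 109.6379   1.    ]
[280.4122 109.7982   1.    ]
```

View pics/w2z.png

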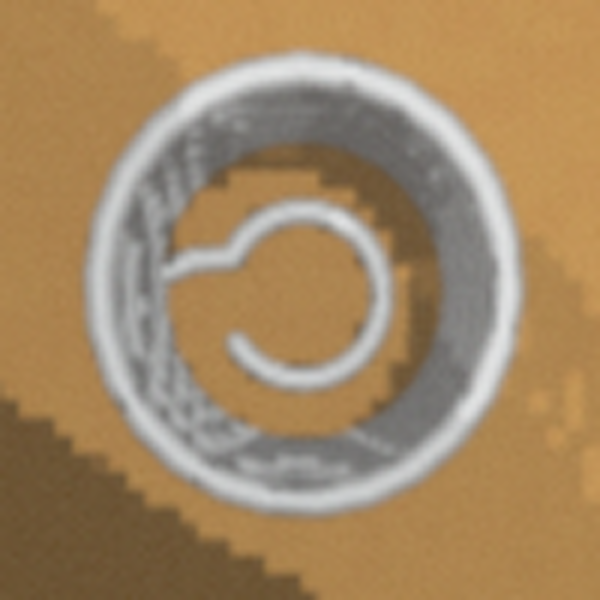

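View pics/w2d.png

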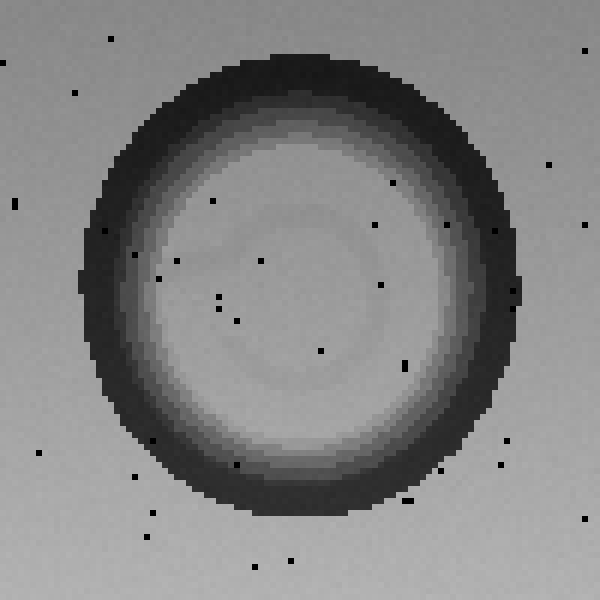

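```bash
python3 - <<'E'
from h import *
im,d,c=ld('w2')
o=-c['R'].T@c['t']
def ray(u,v,z):
    r=c['R'].T@np.linalg.inv(c['K'])@[u,v,1]; return o+r*(z-o[2])/r[2]
g=lambda X,Y:(230+(X+.5)/6-.5,60+(Y+.5)/6-.5)
q=[ray(*g(X,Y),.0013) for X,Y in((303,205),(383,300),(303,383),(250,350),(255,226),(365,245),(365,355))]
q=np.array(q)[:,:2]; A=np.c_[2*q,np.ones(len(q))]; s=np.linalg.lstsq(A,(q**2).sum(1),rcond=None)[0]
cx=s[:2]; print('foot',cx,np.sqrt(s[2]+cx@cx))
for X,Y in((228,334),(237,262)):
    e=ray(*g(X,Y),.0013)[:2]-cx; print(np.degrees(np.arctan2(e[1],e[0]))%360,np.hypot(*e))
m=(d>.138)&(d<.152)
P=cloud(c,d); m=(P[...,2]>.054)&(P[...,2]<.066)&(abs(P[...,0]-.548)<.03)&(abs(P[...,1]+.212)<.03)
print(cv2.minEnclosingCircle((P[m][:,:2]*1000).astype(np.float32)))
l=cv2.inRange(im,(175,175,175),(255,255,255)); l[:60]=0;l[160:]=0;l[:,:230]=0;l[:,330:]=0
k=max(cv2.findContours(l,cv2.RETR_EXTERNAL,cv2.CHAIN_APPROX_NONE)[0],key=cv2.contourArea)
(u,v),r=cv2.minEnclosingCircle(k); print(u,v,r,'top',ray(u,v,.0587))
s=ctrl.get_state();print(s['eef_pos'],s['tcp_rot'],s['qpos'])
E
```

```text
foot [ 0.5477 -0.2117] 0.008781299992142798
205.44489142967242 0.009269873769738462
154.77781073596893 0.008076828018483353
((547.1103515625, -211.9719696044922), 17.316829681396484)
280.5580749511719 106.53535461425781 37.62251663208008 top [ 0.5476 -0.2109  0.0587]
[ 0.5475 -0.2956  0.0639] [ 0.7078  0.001   0.0007 -0.7065] [-0.658   0.3548  1.8208  0.0001  0.9629 -0.6585]
```

Request:
step_arm --rows '[[[0, 7, 0], [0, -35, 0], 0], [[0, 14, 0], [0, -60, 20], 0], [[0, 20, 0], [1, -60, 55], 0], [[0, 20, 0], [2, -60, 83.5], 0], [[0, 20, 0], [2, -40, 83.5], 0], [[0, 20, 0], [2, -5, 83.5], 0], [[0, 20, 0], [2, 25, 83.5], 0], [[0, 20, 0], [2, 49, 83.5], 0], [[0, 20, 0], [2, 49, 83.5], 0], [[0, 20, 0], [2, 49, 83.5], 0]]'

```text
time: 2.83
eef_pos: [0.5495, -0.2114, 0.0147]
tcp_rot: [0.697, -0.121, 0.123, -0.696]
contact_force: [0.5, -1.1, 0.0]
opening: 0.998
```

```bash
python3 - <<'E'
from h import *
im,d,c=snap('wrist','w3')
for i in range(3):
    viewer.read_camera('wrist') if i else 0
    s=ctrl.get_state();print(s['eef_pos'],s['tcp_rot'],s['qpos'],s['contact_force'])
im,d,c=snap('side','s3')
cv2.imwrite('pics/s3z.png',cv2.resize(im[200:320,200:360,::-1],None,fx=5,fy=5,interpolation=cv2.INTER_CUBIC))
E
```

```text
[ 0.5505 -0.2122  0.016 ] [ 0.6971 -0.1206  0.1243 -0.6957] [-0.5398  0.3669  1.9134  0.      0.8557 -0.1918] [-0.0535 -0.7664  0.7374]
[ 0.5508 -0.2126  0.0164] [ 0.6973 -0.1202  0.1248 -0.6956] [-0.5401  0.3664  1.913   0.      0.8554 -0.1919] [ 0.4143  0.7037 -1.1705]
[ 0.5507 -0.2127  0.0164] [ 0.6973 -0.1203  0.1249 -0.6955] [-0.5403  0.3664  1.9131 -0.      0.8551 -0.1918] [ 0.0549 -0.1112  1.2068]
```

View pics/w3.png

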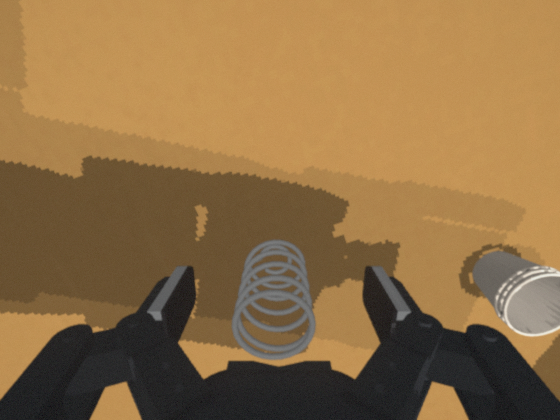

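View pics/s3z.png

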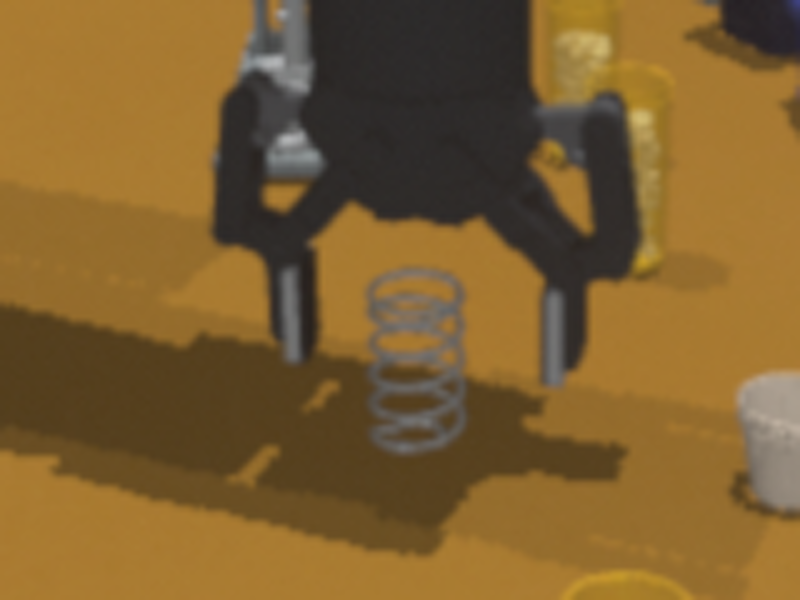

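Request:
step_arm --newtons 25 --rows '[[[0, 0, 0], [-3, 3, 0], 0], [[0, 0, 0], [-3, 3, 0], 0], [[0, 0, 0], [-3, 3, 0], 0.3], [[0, 0, 0], [-3, 3, 0], 0.5], [[0, 0, 0], [-3, 3, 0], 0.8], [[0, 0, 0], [-3, 3, 0], 0.8], [[0, 0, 0], [-3, 3, 0], 0.8], [[0, 0, 0], [-3, 3, 0], 0.8], [[0, 0, 0], [-3, 3, 0], 0.8], [[0, 0, 0], [-3, 3, 0], 0.8]]'

```text
time: 3.87
eef_pos: [0.5452, -0.2105, 0.0093]
tcp_rot: [0.696, -0.123, 0.123, -0.696]
contact_force: [0.0, -0.3, 0.3]
opening: 0.373
```

```bash
python3 - <<'E'
from h import *
im,d,c=snap('wrist','w4')
s=ctrl.get_state();print(s['eef_pos'],s['tcp_rot'],s['contact_force'],s['opening'])
im,d,c=snap('side','s4')
cv2.imwrite('pics/s4z.png',cv2.resize(im[200:320,200:360,::-1],None,fx=5,fy=5,interpolation=cv2.INTER_CUBIC))
E
```

```text
[ 0.5452 -0.2105  0.0093] [ 0.6964 -0.1228  0.1228 -0.6963] [ 0.3438 -0.4635  0.0132] 0.3696874950145231
```

View pics/w4.png

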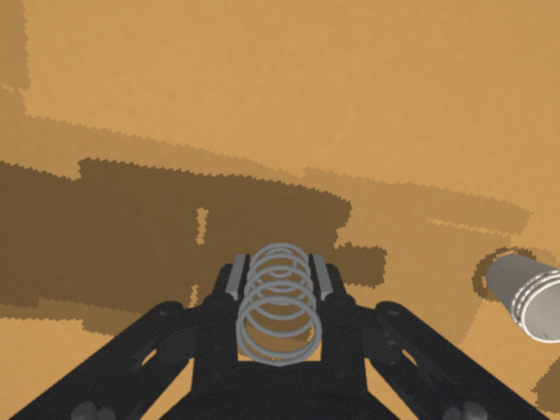

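View pics/s4z.png

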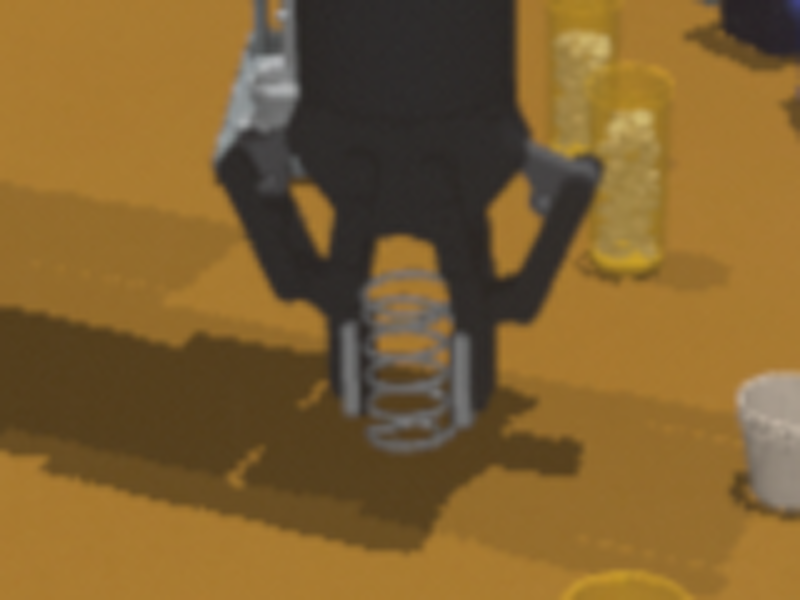

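Request:
step_arm --rows '[[[0, 0, 0], [0, -10, 0], 0.8], [[0, 0, 0], [0, -30, 0], 0.8], [[0, 0, 0], [0, -65, 0], 0.8], [[0, 0, 0], [-8, -100, 18], 0.8], [[0, 0, 0], [-22, -110, 50], 0.8], [[0, 0, 0], [-37, -110, 85], 0.8], [[0, -2, 0], [-53, -110, 121], 0.8], [[0, -4.8, 0], [-69, -110, 157], 0.8], [[0, -4.8, 0], [-85, -110, 193], 0.8], [[0, -4.8, 0], [-100, -110, 227], 0.8]]'

```text
time: 4.8
eef_pos: [0.5282, 0.0391, 0.1201]
tcp_rot: [-0.701, 0.093, -0.094, 0.701]
contact_force: [0.5, 0.1, -0.8]
opening: 0.37
```

```bash
python3 - <<'E'
from h import *
s=ctrl.get_state();print(s['eef_pos'],s['tcp_rot'],s['contact_force'],s['opening'],s['qpos'])
im,d,c=snap('side','s5')
cv2.imwrite('pics/s5z.png',cv2.resize(im[100:250,180:380,::-1],None,fx=4,fy=4,interpolation=cv2.INTER_CUBIC))
E
```

```text
[0.5282 0.0391 0.1201] [-0.7008  0.0933 -0.0938  0.701 ] [ 0.4625  0.1049 -0.7635] 0.3696598352206144 [-0.1179  0.0892  2.0219  0.0004  1.0298  0.1472]
```

View pics/s5z.png

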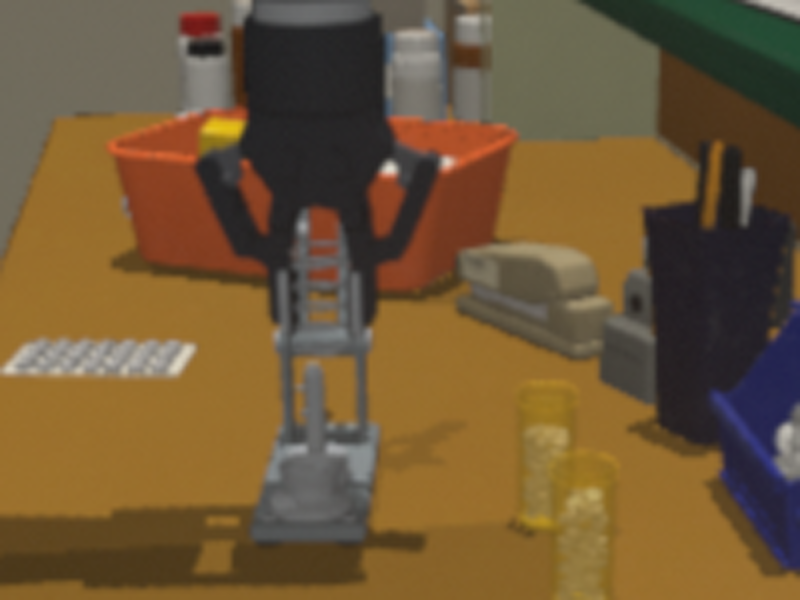

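Request:
step_arm --rows '[[[0, 0, 0], [-10, 3, 28], 0.8], [[0, 0, 0], [-17, 8, 48.6], 0.8], [[0, 0, 0], [-17, 11, 48.6], 0.8], [[0, 0, 0], [-17, 11, 48.6], 0.8], [[0, 0, 0], [-17, 11, 48.6], 0.8], [[0, 0, 0], [-17, 11, 48.6], 0.8], [[0, 0, 0], [-17, 11, 48.6], 0.8], [[0, 0, 0], [-17, 11, 48.6], 0.8]]'

```text
time: 5.52
eef_pos: [0.5255, 0.0875, 0.1087]
tcp_rot: [-0.701, 0.094, -0.094, 0.701]
contact_force: [0.3, -0.4, -0.6]
opening: 0.369
```

```bash
python3 - <<'E'
from h import *
for i,n in enumerate(('side','scene','wrist')):
    im,d,c=snap(n,n[:2]+'6')
    s=ctrl.get_state();print(s['eef_pos'],s['tcp_rot'],s['contact_force'])
    P=c['K']@(c['R']@np.array([.5251,.0884,.09])+c['t']);u,v=(P/P[2])[:2].astype(int);print(u,v)
    if n=='wrist': x0,x1,y0,y1,f=180,380,200,350,4
    else: x0,x1,y0,y1,f=u-40,u+40,v-45,v+30,8
    cv2.imwrite(f'pics/{n}6z.png',cv2.resize(im[y0:y1,x0:x1,::-1],None,fx=f,fy=f,interpolation=cv2.INTER_CUBIC)); print(x0,y0)
E
```

```text
[0.5255 0.0876 0.1086] [ 0.7008 -0.0938  0.0941 -0.7008] [-0.177  -0.892  -0.5927]
257 189
217 144
[0.5254 0.0878 0.1085] [-0.7008  0.0938 -0.094   0.7009] [ 0.1645 -0.6873 -0.8027]
227 195
187 150
[0.5253 0.0879 0.1084] [-0.7009  0.0938 -0.0938  0.7009] [-0.631  -0.3124  0.0767]
276 252
180 200
```

View pics/side6z.png

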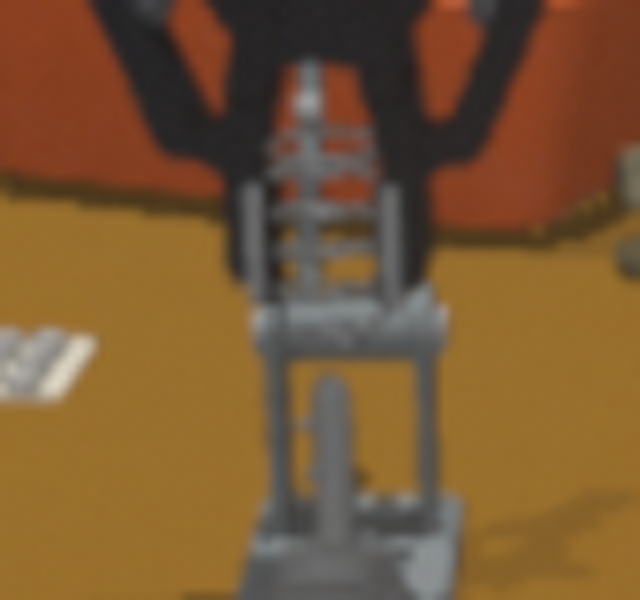

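View pics/scene6z.png

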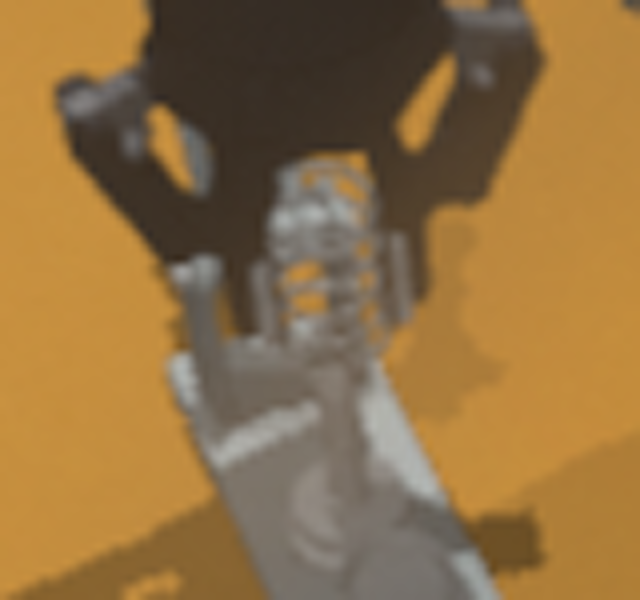

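View pics/wrist6z.png

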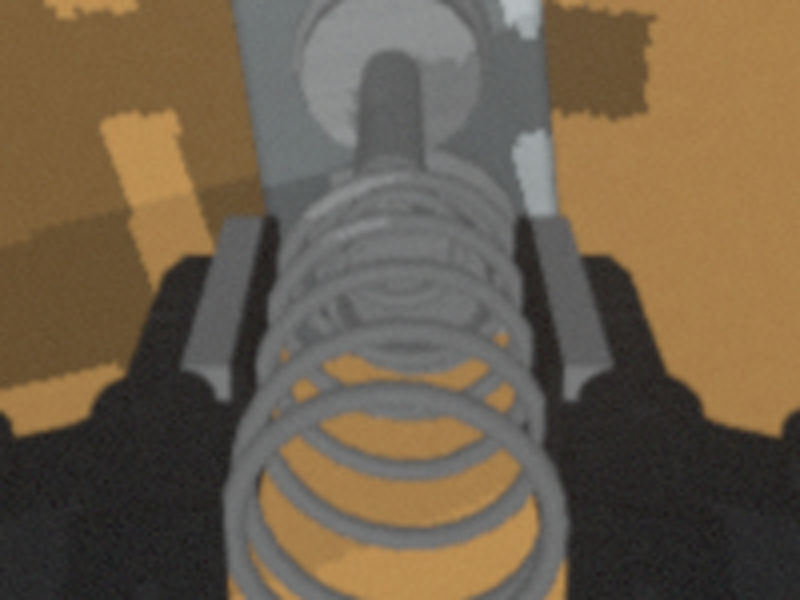

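Request:
step_arm --rows '[[[0, 0, 0], [-0.5, 3, 0], 0.8], [[0, 0, 0], [-0.5, 6, 0], 0.8], [[0, 0, 0], [-0.5, 9, 0], 0.8], [[0, 0, 0], [-0.5, 12, 0], 0.8], [[0, 0, 0], [-0.5, 15, 0], 0.8], [[0, 0, 0], [-0.5, 18, 0], 0.8], [[0, 0, 0], [-0.5, 20, 0], 0.8], [[0, 0, 0], [-0.5, 22, 0], 0.8], [[0, 0, 0], [-0.5, 22, 0], 0.8], [[0, 0, 0], [-0.5, 22, 0], 0.8]]'

```text
time: 6.5
eef_pos: [0.5247, 0.0885, 0.0862]
tcp_rot: [0.701, -0.094, 0.093, -0.701]
contact_force: [0.9, -0.2, -0.9]
opening: 0.373
```

```bash
cat > look.py <<'E'
import sys
from h import *
t=sys.argv[1]
for n in sys.argv[2:]:
    im,d,c=snap(n,n+t)
    s=ctrl.get_state();print(s['time'],s['eef_pos'],s['tcp_rot'],s['contact_force'],s['wrist_torque'])
    P=c['K']@(c['R']@np.array([.5251,.0884,.075])+c['t']);u,v=(P/P[2])[:2].astype(int)
    if n=='wrist': x0,x1,y0,y1,f=180,380,180,330,4
    else: x0,x1,y0,y1,f=u-40,u+40,v-45,v+30,8
    cv2.imwrite(f'pics/{n}{t}z.png',cv2.resize(im[y0:y1,x0:x1,::-1],None,fx=f,fy=f,interpolation=cv2.INTER_CUBIC))
E
python3 look.py 7 side wrist
```

```text
6.55 [0.5248 0.0886 0.0864] [-0.7009  0.0934 -0.0936  0.7009] [ 0.238   0.1413 -0.3879] [-0.0794 -0.0063 -0.0336]
6.6 [0.5249 0.0886 0.0865] [-0.7009  0.0934 -0.0937  0.7009] [ 1.0287  0.6482 -0.629 ] [0.0237 0.0116 0.0431]
```

View pics/side7z.png

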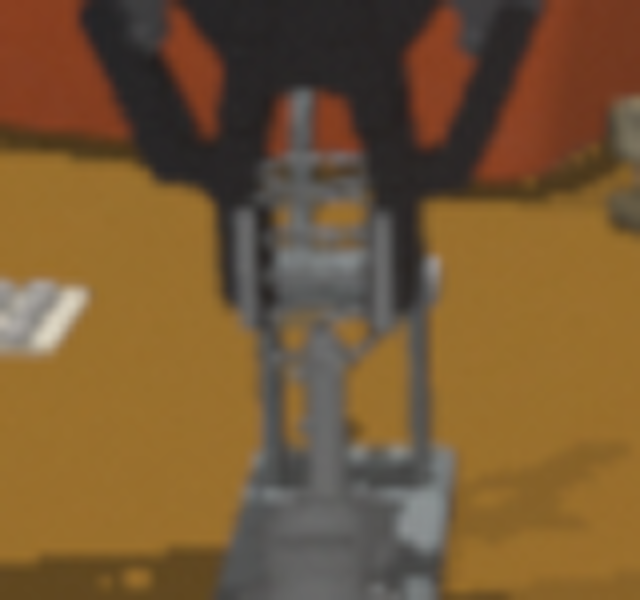

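View pics/wrist7z.png

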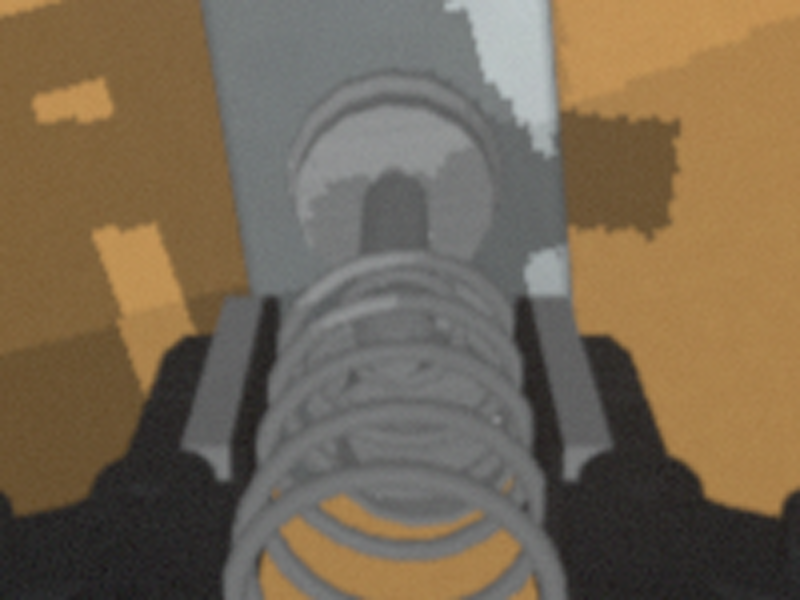

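Request:
step_arm --rows '[[[0, 0, 0], [0, 2, 0], 0.8], [[0, 0, 0], [0, 4, 0], 0.8], [[0, 0, 0], [0, 5.5, 0], 0.8], [[0, 0, 0], [0, 7, 0], 0.8], [[0, 0, 0], [0, 7, 0], 0.8]]'

```text
time: 7.02
eef_pos: [0.5244, 0.0886, 0.0788]
tcp_rot: [0.701, -0.094, 0.093, -0.701]
contact_force: [-0.2, -0.7, -0.6]
opening: 0.369
```

```bash
python3 look.py 8 side scene wrist
```

```text
7.0667 [0.5245 0.0886 0.079 ] [ 0.7009 -0.0937  0.0933 -0.7009] [ 0.91   -0.2296 -0.5826] [ 0.0072 -0.0047 -0.014 ]
7.1167 [0.5246 0.0886 0.0792] [ 0.7009 -0.0936  0.0934 -0.7009] [-1.249  -0.4298 -1.1581] [ 0.0184 -0.0041 -0.0236]
7.1667 [0.5247 0.0885 0.0793] [-0.7009  0.0935 -0.0935  0.7009] [-0.0703 -0.4475 -0.9388] [-0.0215  0.0129 -0.0534]
```

View pics/side8z.png

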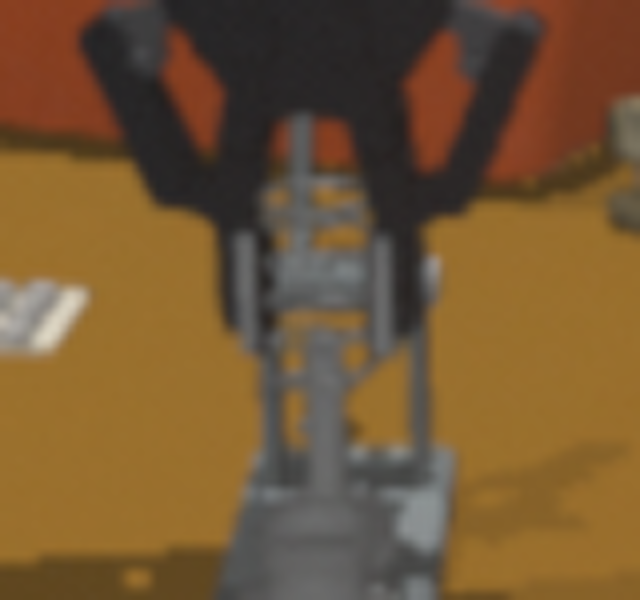

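View pics/wrist8z.png

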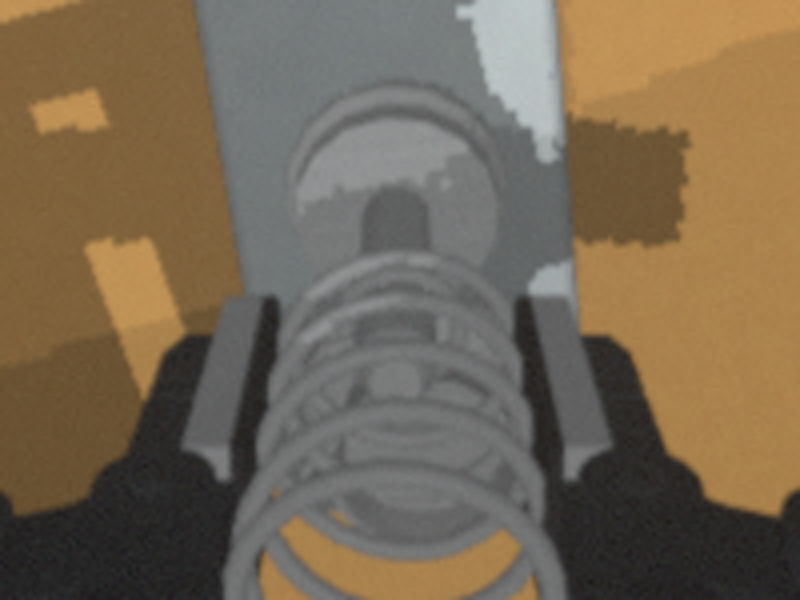

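Request:
step_arm --rows '[[[0, 0, 0], [0, 1.5, 0], 0.8], [[0, 0, 0], [0, 3, 0], 0.8], [[0, 0, 0], [0, 4.5, 0], 0.8], [[0, 0, 0], [0, 6, 0], 0.8], [[0, 0, 0], [0, 7, 0], 0.8], [[0, 0, 0], [0, 7, 0], 0.8], [[0, 0, 0], [0, 7, 0], 0.8]]'

```text
time: 7.75
eef_pos: [0.5246, 0.0886, 0.0722]
tcp_rot: [0.701, -0.094, 0.093, -0.701]
contact_force: [-0.2, -0.3, -0.1]
opening: 0.371
```

```bash
python3 look.py 9 side wrist
```

```text
7.8 [0.5247 0.0885 0.0723] [-0.7009  0.0935 -0.0935  0.7009] [0.5032 0.8337 0.5967] [ 0.0214 -0.0508  0.0183]
7.85 [0.5247 0.0886 0.0724] [-0.7009  0.0935 -0.0935  0.7009] [-0.1613  0.8277 -0.705 ] [ 0.0476 -0.0052  0.0167]
```

View pics/side9z.png

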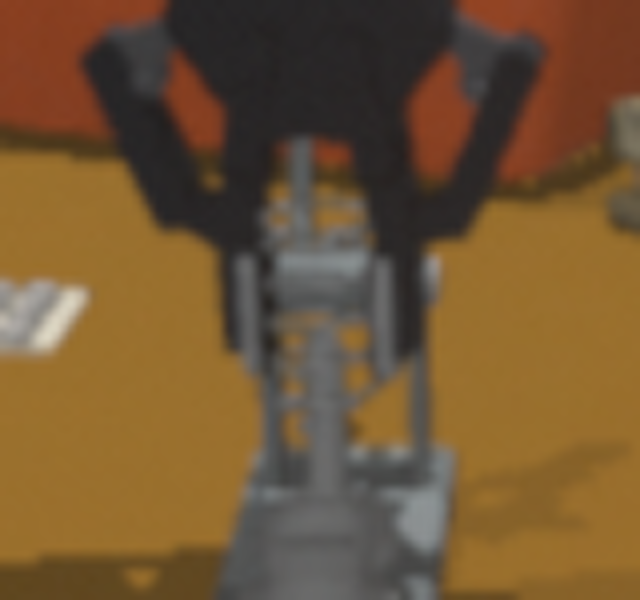

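View pics/wrist9z.png

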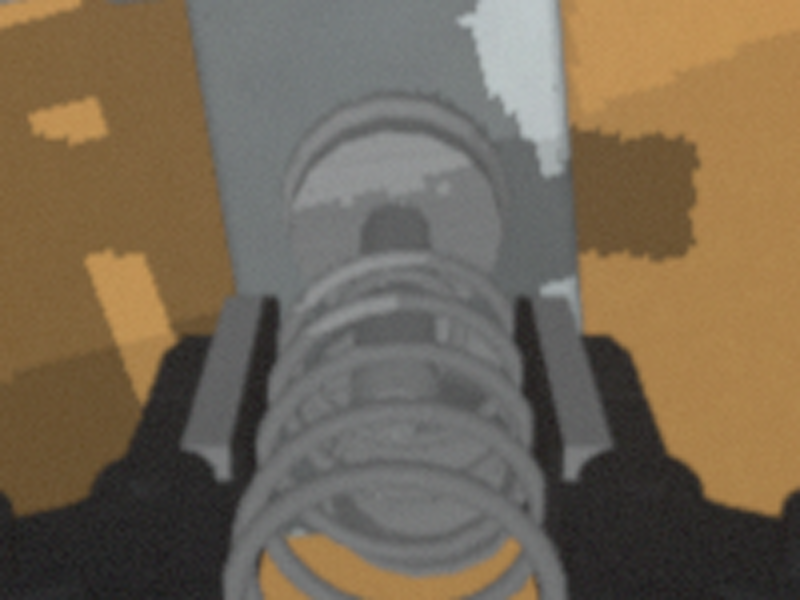

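Request:
step_arm --rows '[[[0, -5, 0], [0, 0.5, 0], 0.8], [[0, -10, 0], [0, 0.5, 0], 0.8], [[0, -15, 0], [0, 0.5, 0], 0.8], [[0, -20, 0], [0, 0.5, 0], 0.8], [[0, -25, 0], [0, 0.5, 0], 0.8], [[0, -30, 0], [0, 0.5, 0], 0.8], [[0, -35, 0], [0, 0.5, 0], 0.8], [[0, -40, 0], [0, 0.5, 0], 0.8], [[0, -40, 0], [0, 0.5, 0], 0.8], [[0, -40, 0], [0, 0.5, 0], 0.8]]'

```text
time: 8.68
eef_pos: [0.5248, 0.0886, 0.0719]
tcp_rot: [0.691, 0.151, -0.151, -0.691]
contact_force: [-0.5, -0.6, -0.7]
opening: 0.368
```

```bash
python3 look.py 10 side wrist
```

```text
8.7333 [0.5247 0.0886 0.0719] [-0.6908 -0.1512  0.1511  0.6908] [ 0.1536 -0.489  -0.5432] [ 0.0335  0.0273 -0.0357]
8.7833 [0.5247 0.0886 0.0719] [ 0.6907  0.1513 -0.1512 -0.6907] [ 0.7427 -0.4103  0.1399] [-0.0168 -0.0068 -0.0348]
```

View pics/wrist10z.png

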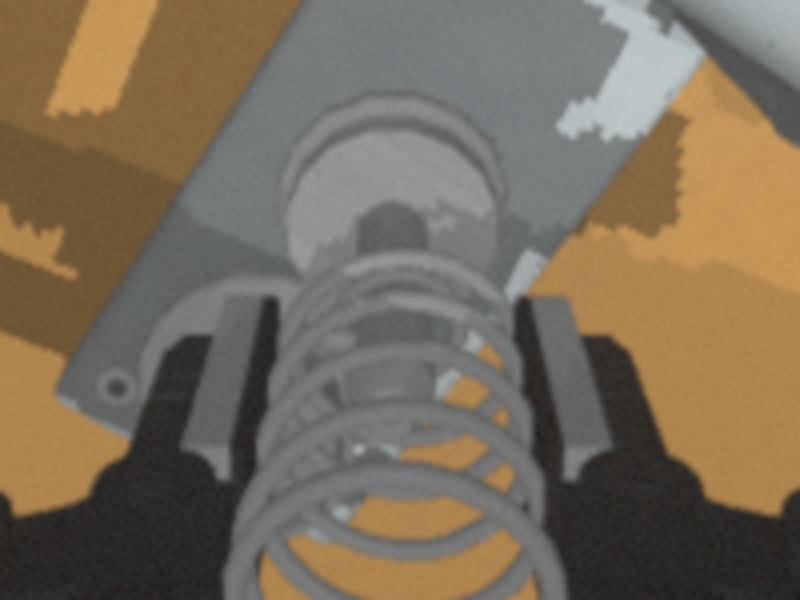

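View pics/side10z.png

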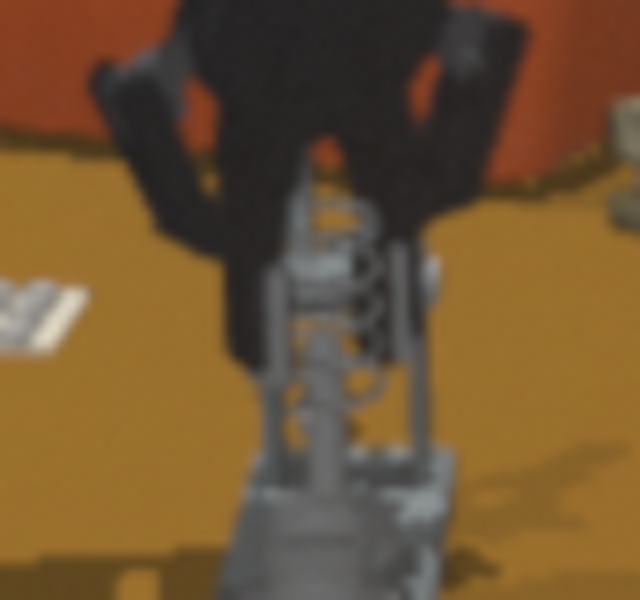

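Request:
step_arm --rows '[[[0, 0, 0], [0, 1.5, 0], 0.8], [[0, 0, 0], [0, 3, 0], 0.8], [[0, 0, 0], [0, 4.5, 0], 0.8], [[0, 0, 0], [0, 6, 0], 0.8], [[0, 0, 0], [0, 7.5, 0], 0.8], [[0, 0, 0], [0, 9, 0], 0.8], [[0, 0, 0], [0, 9, 0], 0.8]]'

```text
time: 9.37
eef_pos: [0.5244, 0.0886, 0.0624]
tcp_rot: [-0.691, -0.152, 0.152, 0.691]
contact_force: [-0.3, 0.1, -0.3]
opening: 0.369
```

```bash
python3 look.py 11 side wrist
```

```text
9.4167 [0.5245 0.0886 0.0625] [-0.6906 -0.1516  0.152   0.6907] [-0.2981  0.064  -0.8958] [ 0.0211 -0.0179 -0.0401]
9.4667 [0.5246 0.0885 0.0627] [-0.6906 -0.1517  0.1519  0.6906] [-0.1642 -0.7681 -1.1007] [0.0078 0.0534 0.0201]
```

View pics/wrist11z.png

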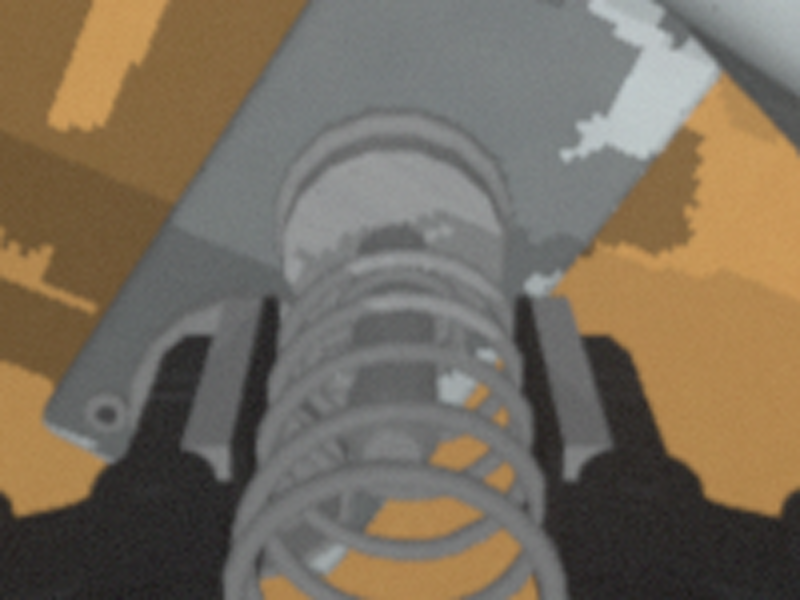

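View pics/side11z.png

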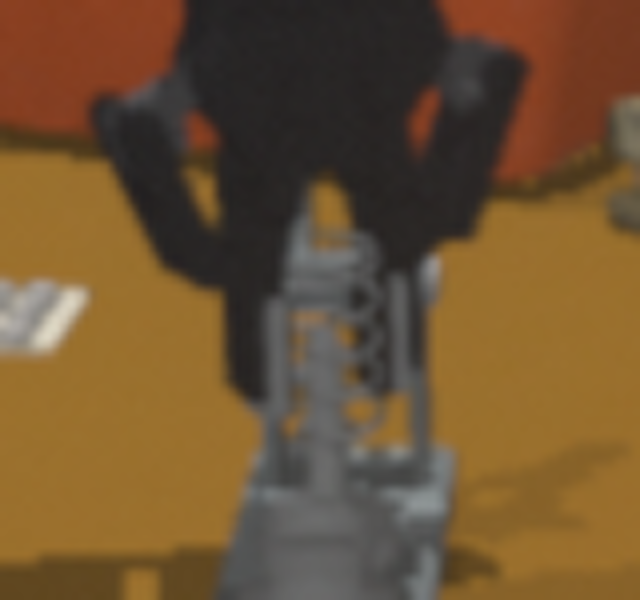

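Request:
step_arm --rows '[[[0, 0, 0], [0, 2, 0], 0.8], [[0, 0, 0], [0, 4, 0], 0.8], [[0, 0, 0], [0, 6, 0], 0.8], [[0, 0, 0], [0, 8, 0], 0.8], [[0, 0, 0], [0, 10, 0], 0.8], [[0, 0, 0], [0, 12, 0], 0.8], [[0, 0, 0], [0, 14, 0], 0.8], [[0, 0, 0], [0, 16, 0], 0.8], [[0, 0, 0], [0, 18, 0], 0.8], [[0, 0, 0], [0, 18, 0], 0.8]]'

```text
time: 10.3
eef_pos: [0.5243, 0.0886, 0.0443]
tcp_rot: [-0.691, -0.152, 0.152, 0.691]
contact_force: [-0.2, -0.0, 0.3]
opening: 0.369
```

Request:
step_arm --rows '[[[0, 0, 0], [0, 1, 0], 0.8], [[0, 0, 0], [0, 2, 0], 0.8], [[0, 0, 0], [0, 3, 0], 0.8], [[0, 0, 0], [0, 4, 0], 0.8], [[0, 0, 0], [0, 5, 0], 0.8], [[0, 0, 0], [0, 5, 0], 0.8], [[0, 0, 0], [0, 5, 0], 0.8]]'

```text
time: 10.88
eef_pos: [0.5247, 0.0886, 0.0399]
tcp_rot: [-0.691, -0.152, 0.152, 0.691]
contact_force: [-0.2, -0.9, -0.5]
opening: 0.375
```

```bash
python3 look.py 12 side scene wrist
```

```text
10.9333 [0.5247 0.0885 0.0399] [-0.6906 -0.1518  0.1518  0.6906] [-0.117   0.2655 -0.1154] [ 0.03    0.0181 -0.066 ]
10.9833 [0.5247 0.0886 0.0399] [ 0.6906  0.1519 -0.1519 -0.6906] [-1.17   -0.1195 -0.0695] [-0.0213  0.0509  0.0041]
11.0333 [0.5247 0.0886 0.0399] [ 0.6906  0.1519 -0.1518 -0.6906] [-1.1598  0.1188 -0.2516] [-0.0163  0.0244 -0.0011]
```

View pics/wrist12z.png

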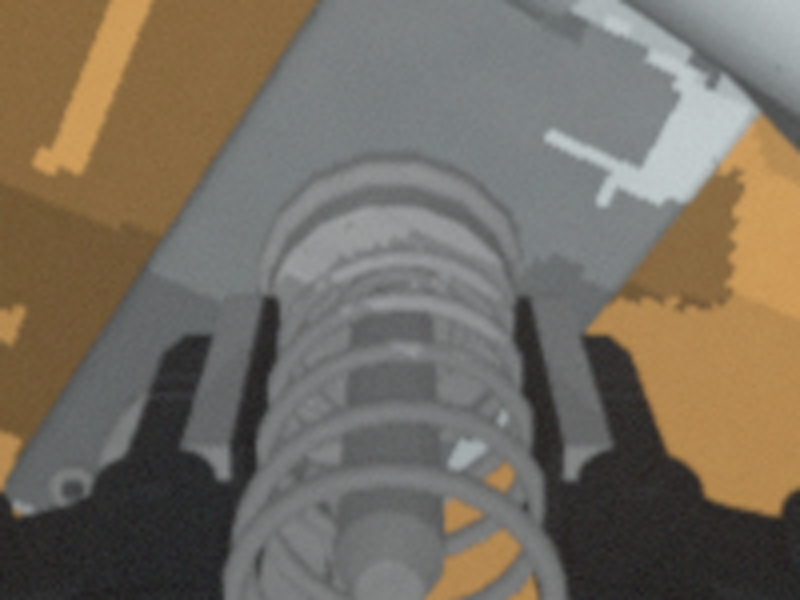

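View pics/side12z.png

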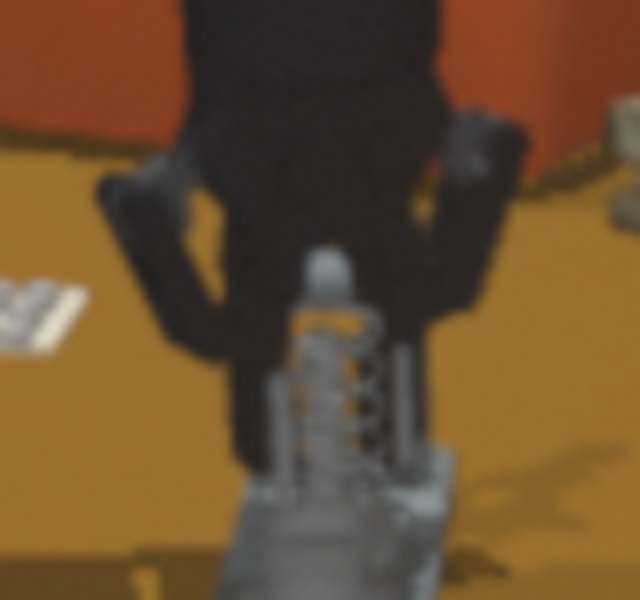

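View pics/scene12z.png

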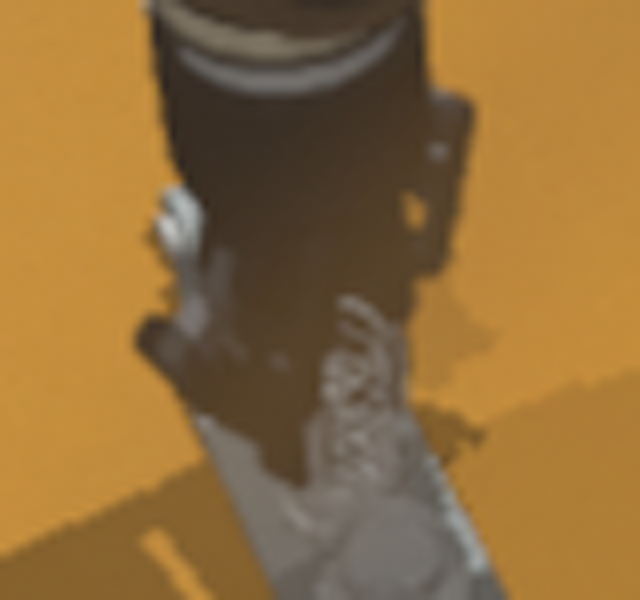

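Request:
step_arm --rows '[[[0, 0, 0], [0, 0.7, 0], 0.8], [[0, 0, 0], [0, 1.4, 0], 0.8], [[0, 0, 0], [0, 1.4, 0], 0.8], [[0, 0, 0], [0, 1.4, 0], 0.8]]'

```text
time: 11.37
eef_pos: [0.5248, 0.0886, 0.0386]
tcp_rot: [0.691, 0.152, -0.152, -0.691]
contact_force: [-0.1, 0.1, 1.1]
opening: 0.37
```

```bash
python3 - <<'E'
from h import *
F=[]
for i in range(5):
    im,d,c=snap('wrist','w13'); F.append(ctrl.get_state()['contact_force'])
print(np.mean(F,0)); print(ctrl.get_state()['eef_pos'])
P=cloud(c,d)
g=cv2.resize(im[150:400,130:430,::-1],None,fx=2.5,fy=2.5,interpolation=cv2.INTER_CUBIC)
cv2.imwrite('pics/w13z.png',g)
m=(np.hypot(P[...,0]-.525,P[...,1]-.0885)<.0185)&(np.hypot(P[...,0]-.525,P[...,1]-.0885)>.0125)&(d>0)
z=P[m][:,2]; print(np.histogram(z,np.arange(.02,.11,.003)))
E
```

```text
[-0.4304  0.274   1.617 ]
[0.5248 0.0886 0.0385]
(array([ 151,  117,  182,  669,   32,   54,  196,  176,   42,   60,  254,
        200,   81,  118,  324,  240,  203,  198,  457,  347,  383,  288,
       1390,    4,    0,    0,    0,    0,    0]), array([0.02 , 0.023, 0.026, 0.029, 0.032, 0.035, 0.038, 0.041, 0.044,
       0.047, 0.05 , 0.053, 0.056, 0.059, 0.062, 0.065, 0.068, 0.071,
       0.074, 0.077, 0.08 , 0.083, 0.086, 0.089, 0.092, 0.095, 0.098,
       0.101, 0.104, 0.107]))
```

Request:
step_arm --rows '[[[0, 0, 0], [0, 0, 0], 0.4], [[0, 0, 0], [0, 0, 0], 0.2], [[0, 0, 0], [0, 0, 0], 0], [[0, 0, 0], [0, 0, 0], 0], [[0, 0, 0], [0, 0, 0], 0], [[0, 0, 0], [0, 0, 0], 0], [[0, 0, 0], [0, 0, 0], 0], [[0, 0, 0], [0, 0, 0], 0]]'

```text
time: 12.28
eef_pos: [0.5247, 0.0886, 0.0384]
tcp_rot: [-0.691, -0.152, 0.152, 0.691]
contact_force: [0.4, -0.7, 0.9]
opening: 0.998
```

```bash
python3 - <<'E'
from h import *
im,d,c=snap('wrist','w14'); print(ctrl.get_state()['eef_pos'],ctrl.get_state()['opening'])
cv2.imwrite('pics/w14z.png',cv2.resize(im[:,:,::-1],None,fx=1.4,fy=1.4))
E
```

```text
[0.5247 0.0886 0.0384] 1.0001182887673967
```

View pics/w14z.png

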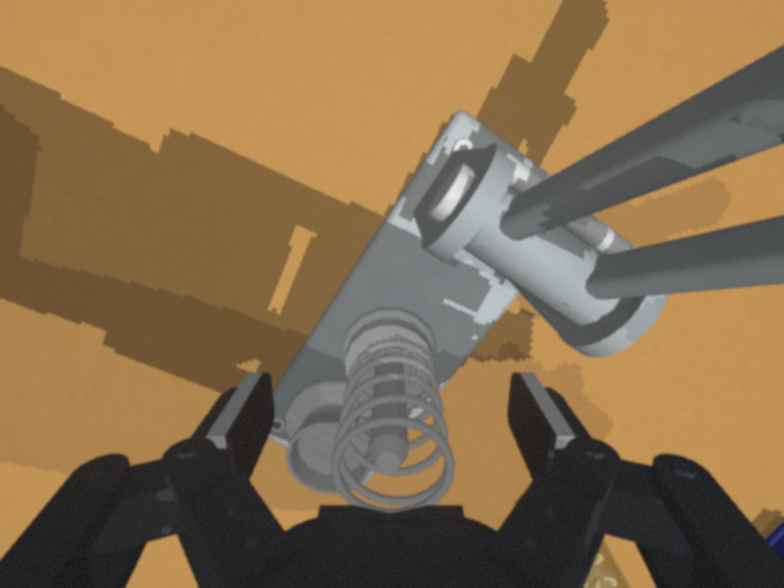

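Request:
step_arm --rows '[[[0, 0, 0], [0, -5, 0], 0], [[0, 0, 0], [0, -20, 0], 0], [[0, 0, 0], [0, -45, 0], 0], [[0, 0, 0], [0, -75, 0], 0.3], [[0, 0, 0], [0, -110, 0], 1], [[0, 0, 0], [0, -145, 0], 1], [[0, 0, 0], [0, -145, 0], 1]]'

```text
time: 12.92
eef_pos: [0.5294, 0.0886, 0.1926]
tcp_rot: [0.692, 0.157, -0.147, -0.689]
contact_force: [1.1, 0.1, 1.8]
opening: 0.455
```

```bash
python3 - <<'E'
from h import *
im,d,c=snap('wrist','w15'); print(ctrl.get_state()['eef_pos'],ctrl.get_state()['opening'])
cv2.imwrite('pics/w15z.png',cv2.resize(im[120:320,180:380,::-1],None,fx=3,fy=3,interpolation=cv2.INTER_CUBIC))
im,d,c=snap('side','s15');cv2.imwrite('pics/s15z.png',cv2.resize(im[120:260,200:340,::-1],None,fx=4,fy=4,interpolation=cv2.INTER_CUBIC))
P=cloud(c,d)
im2,d2,c2=snap('scene','sc15');P2=cloud(c2,d2)
for Q in(P,P2):
    r=np.hypot(Q[...,0]-.525,Q[...,1]-.0885); m=(r<.02)&(Q[...,2]>.075); print(np.sort(Q[m][:,2])[-8:])
E
```

```text
[0.5278 0.0886 0.1892] 0.35945640483561925
[0.3142 0.3145 0.3147 0.315  0.3896 0.3896 0.3896 0.3896]
[0.4745 0.4745 0.4746 0.4746 0.4747 0.4749 0.4749 0.475 ]
```

View pics/w15z.png

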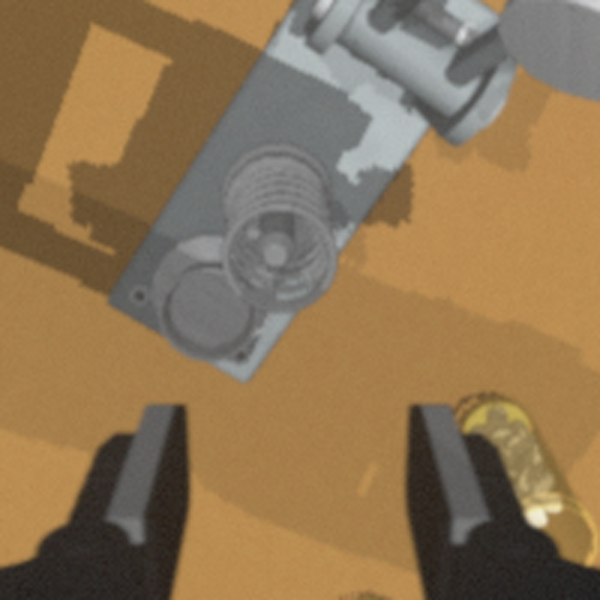

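View pics/s15z.png

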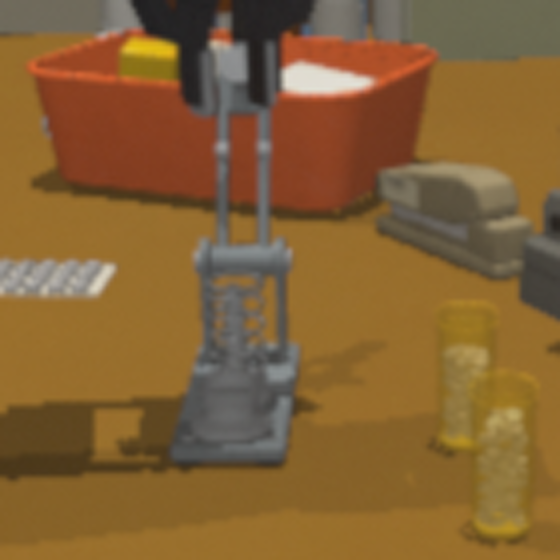

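Request:
step_arm --rows '[[[0, 0, 0], [0, -40, 0], 1], [[0, 0, 0], [0, -80, 0], 1], [[0, 5, 0], [0, -120, 0], 1], [[0, 11, 0], [10, -125, 15], 1], [[0, 17, 0], [30, -125, 45], 1], [[0, 23, 0], [51, -125, 76], 1], [[0, 29, 0], [72, -125, 107], 1], [[0, 34, 0], [93, -125, 139], 1], [[0, 34, 0], [114, -125, 170], 1], [[0, 34, 0], [114, -125, 170], 1]]'

```text
time: 13.9
eef_pos: [0.5557, 0.2959, 0.3047]
tcp_rot: [-0.705, 0.057, -0.053, 0.705]
contact_force: [-0.0, -0.4, -0.5]
opening: -0.0
```

```bash
python3 - <<'E'
from h import *
im,d,c=snap('scene','sc16'); im2,d2,c2=snap('side','s16')
s=ctrl.get_state(); print(s['eef_pos'],s['opening'],s['tcp_rot'],s['qpos'])
a=cv2.resize(im[0:280,100:420,::-1],None,fx=1.8,fy=1.8);cv2.imwrite('pics/sc16z.png',a)
cv2.imwrite('pics/s16z.png',cv2.resize(im2[0:260,150:450,::-1],None,fx=2,fy=2))
# handle black points
P=cloud(c,d); m=(im.max(2)<60)&(abs(P[...,0]-.55)<.04)&(P[...,1]>.18)&(P[...,1]<.3)&(P[...,2]>.18)&(P[...,2]<.28)
if m.any(): print('handle',m.sum(),P[m].min(0),np.median(P[m],0),P[m].max(0))
E
```

```text
[0.5559 0.2916 0.3053] -0.004136791103476466 [ 0.7058 -0.0574  0.0541 -0.704 ] [ 0.3219  0.1398  1.614  -0.0005  1.3931  0.4799]
```

View pics/sc16z.png

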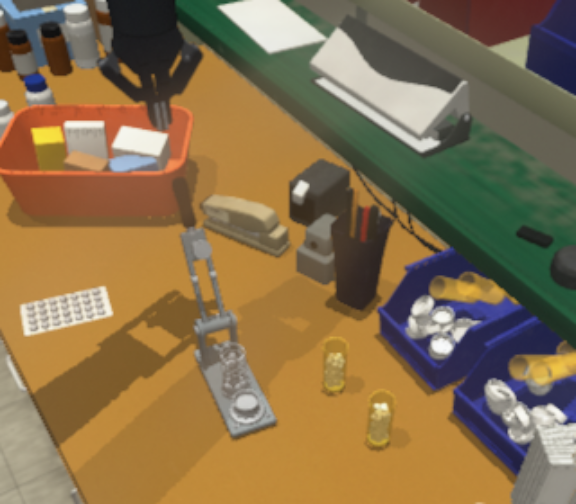

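View pics/s16z.png

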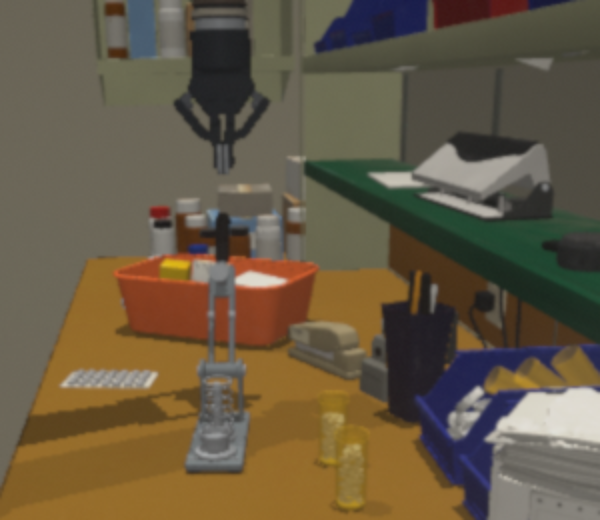

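```bash
python3 - <<'E'
from h import *
for n,(x0,x1,y0,y1) in(('sc16',(190,215,95,130)),('s16',(250,272,100,135))):
    im,d,c=ld(n);P=cloud(c,d)[y0:y1,x0:x1];i=im[y0:y1,x0:x1]
    m=(i.max(2)<70)&(P[...,1]<.32)&(P[...,1]>.1); q=P[m]; print(n,m.sum())
    if len(q): print(q.min(0),np.median(q,0),q.max(0))
E
```

```text
sc16 0
s16 158
[0.5384 0.2132 0.2078] [0.5475 0.2302 0.2337] [0.5568 0.2447 0.2625]
```

Request:
step_arm --rows '[[[0, 0, 0], [0, 25, 0], 1], [[0, 0, 0], [0, 50, 0], 1], [[0, 0, 0], [0, 70, 0], 1], [[0, 0, 0], [0, 70, 0], 1], [[0, 0, 0], [0, 70, -12], 1], [[0, 0, 0], [0, 70, -22], 1], [[0, 0, 0], [0, 70, -30], 1], [[0, 0, 0], [0, 70, -40], 1], [[0, 0, 0], [0, 70, -50], 1], [[0, 0, 0], [0, 70, -60], 1]]'

```text
time: 14.83
eef_pos: [0.5475, 0.2303, 0.2396]
tcp_rot: [-0.705, 0.056, -0.058, 0.705]
contact_force: [-0.1, -0.9, 0.5]
opening: 0.004
```

```bash
python3 - <<'E'
from h import *
im2,d2,c2=snap('side','s17'); im2b,_,_=snap('scene','sc17')
s=ctrl.get_state(); print(s['eef_pos'],s['contact_force'],s['tcp_rot'])
cv2.imwrite('pics/s17z.png',np.hstack([cv2.resize(im2[0:260,150:400,::-1],None,fx=1.5,fy=1.5),cv2.resize(im2b[0:260,120:370,::-1],None,fx=1.5,fy=1.5)]))
E
```

```text
[0.5473 0.2298 0.239 ] [ 0.7451 -0.2451  0.2079] [ 0.7049 -0.0571  0.0576 -0.7047]
```

View pics/s17z.png

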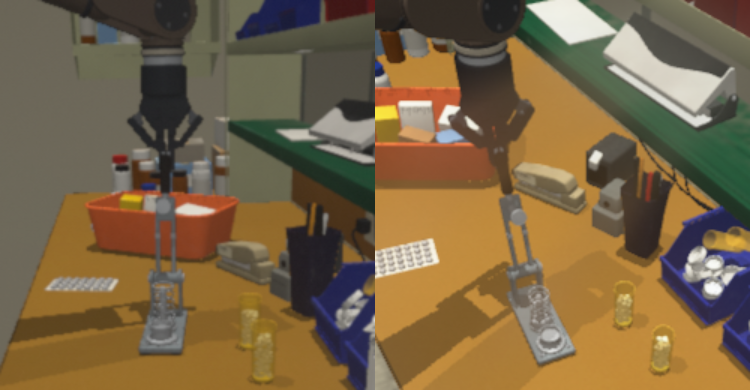

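Lever is moving forward. Continue the push past upright.

Request:
step_arm --rows '[[[0, 0, 0], [0, 0, -10], 1], [[0, 0, 0], [0, 0, -20], 1], [[0, 0, 0], [0, 0, -30], 1], [[0, 0, 0], [0, 0, -40], 1], [[0, 0, 0], [0, 0, -48], 1], [[0, 0, 0], [0, 0, -56], 1], [[0, 0, 0], [0, 0, -64], 1], [[0, 0, 0], [0, 0, -72], 1], [[0, 0, 0], [0, 0, -80], 1], [[0, 0, 0], [0, 0, -88], 1]]'

```text
time: 15.77
eef_pos: [0.5331, 0.1438, 0.2384]
tcp_rot: [0.705, -0.057, 0.057, -0.705]
contact_force: [-0.5, 0.1, -0.4]
opening: 0.002
```

```bash
cat > l2.py <<'E'
import sys
from h import *
t=sys.argv[1]
im2,d2,c2=snap('side','s'+t); im2b,_,_=snap('scene','sc'+t)
s=ctrl.get_state(); print(s['time'],s['eef_pos'],s['contact_force'],s['tcp_rot'])
cv2.imwrite('pics/s'+t+'z.png',np.hstack([cv2.resize(im2[0:260,150:400,::-1],None,fx=1.5,fy=1.5),cv2.resize(im2b[0:260,120:370,::-1],None,fx=1.5,fy=1.5)]))
E
python3 l2.py 18
```

```text
15.8667 [0.5331 0.1435 0.2384] [-0.2262 -0.73   -0.151 ] [ 0.7049 -0.0572  0.0572 -0.7047]
```

View pics/s18z.png

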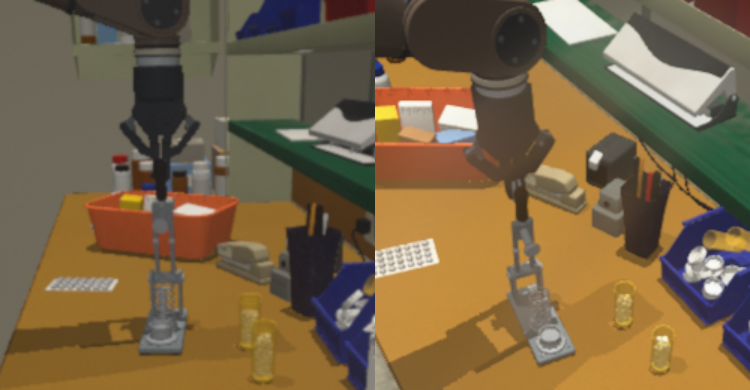

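Request:
step_arm --rows '[[[0, 0, 0], [0, 0, -8], 1], [[0, 0, 0], [0, 0, -16], 1], [[0, 0, 0], [0, 0, -24], 1], [[0, 0, 0], [0, 0, -32], 1], [[0, 0, 0], [0, 0, -32], 1], [[0, 0, 0], [0, 0, -32], 1]]'

```text
time: 16.37
eef_pos: [0.5281, 0.1125, 0.2384]
tcp_rot: [-0.705, 0.057, -0.057, 0.705]
contact_force: [-0.0, 0.6, -0.5]
opening: 0.003
```

```bash
python3 l2.py 19
```

```text
16.4667 [0.5281 0.113  0.2385] [-0.6101 -0.0731  0.548 ] [-0.7047  0.0567 -0.0568  0.7049]
```

View pics/s19z.png

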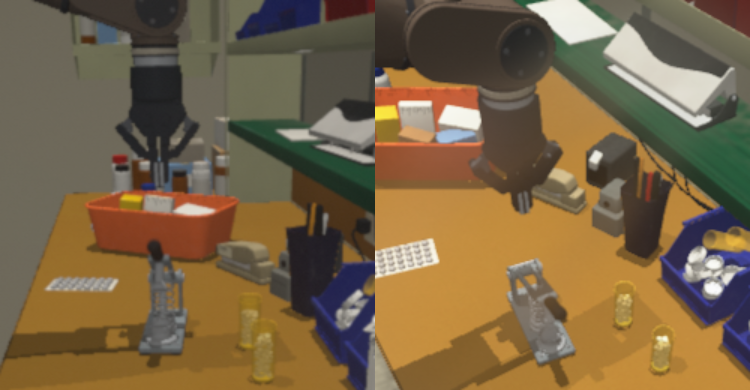

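Request:
step_arm --rows '[[[0, 0, 0], [0, 0, 0], 1], [[0, 0, 0], [0, 0, 0], 1], [[0, 0, 0], [0, 0, 0], 1], [[0, 0, 0], [0, 0, 0], 1], [[0, 0, 0], [0, 0, -30], 1], [[0, 0, 0], [0, 0, -65], 1], [[0, 0, 0], [0, 0, -100], 1], [[0, 0, 0], [1, 20, -127], 1], [[0, 0, 0], [1, 40, -127], 1], [[0, 0, 0], [1, 60, -127], 1]]'

```text
time: 17.3
eef_pos: [0.509, -0.0141, 0.1784]
tcp_rot: [0.705, -0.057, 0.058, -0.705]
contact_force: [-0.0, 0.1, 0.6]
opening: -0.0
```

```bash
python3 l2.py 20; python3 - <<'E'
from h import *
for n in('s20','sc20'):
    im,d,c=ld(n);P=cloud(c,d)
    m=(im.max(2)<75)&(abs(P[...,0]-.51)<.05)&(abs(P[...,1]+.01)<.07)&(P[...,2]>.05)&(P[...,2]<.14); q=P[m]; print(n,m.sum())
    if len(q): print(q.min(0),np.median(q,0),q.max(0))
E
```

```text
17.4 [ 0.5062 -0.0124  0.1747] [-0.3277 -0.4876  0.2066] [-0.7044  0.0597 -0.0544  0.7052]
s20 91
[ 0.4989 -0.0428  0.1082] [ 0.5091 -0.0365  0.1198] [0.523  0.0138 0.1283]
sc20 133
[ 0.4977 -0.0438  0.0676] [ 0.5067 -0.0237  0.1227] [0.5188 0.0256 0.1294]
```

View pics/s20z.png

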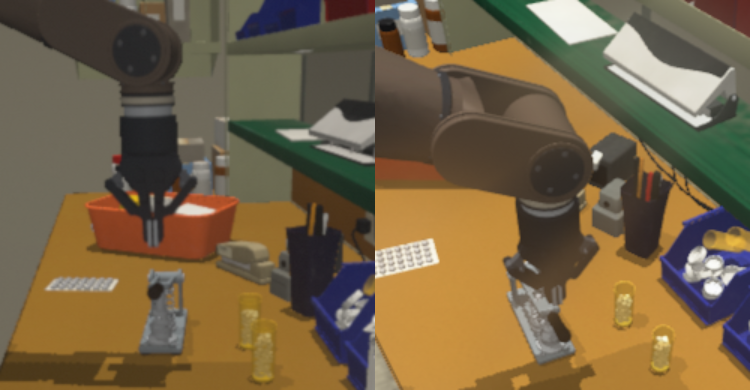

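Request:
step_arm --rows '[[[0, 0, 0], [1, 25, -2], 1], [[0, 0, 0], [1, 45, -2], 1], [[0, 0, 0], [1, 54, -2], 1], [[0, 0, 0], [1, 60, -2], 1], [[0, 0, 0], [1, 66, -2], 1], [[0, 0, 0], [1, 72, -2], 1], [[0, 0, 0], [1, 78, -2], 1], [[0, 0, 0], [1, 84, -2], 1], [[0, 0, 0], [1, 84, -2], 1], [[0, 0, 0], [1, 84, -2], 1]]'

```text
time: 18.23
eef_pos: [0.5095, -0.0146, 0.0945]
tcp_rot: [-0.705, 0.057, -0.057, 0.705]
contact_force: [-0.2, -0.4, 1.7]
opening: -0.004
```

```bash
python3 l2.py 21
```

```text
18.3333 [ 0.5096 -0.0146  0.0948] [-0.2269  0.4584  1.1073] [-0.7048  0.0567 -0.0568  0.7049]
```

View pics/s21z.png

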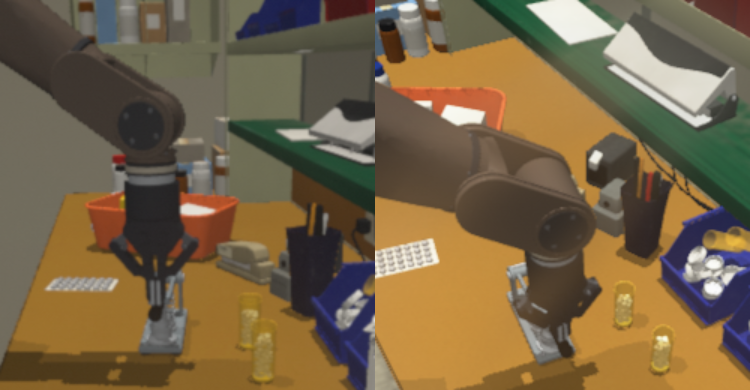

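Now down in small steps until the bottom stop is felt.

Request:
step_arm --rows '[[[0, 0, 0], [0, 2, 0], 1], [[0, 0, 0], [0, 4, 0], 1], [[0, 0, 0], [0, 6, 0], 1], [[0, 0, 0], [0, 6, 0], 1], [[0, 0, 0], [0, 6, 0], 1]]'

```text
time: 18.75
eef_pos: [0.5096, -0.0148, 0.0884]
tcp_rot: [0.705, -0.057, 0.057, -0.705]
contact_force: [-0.6, -1.3, 1.0]
opening: -0.002
```

Request:
step_arm --rows '[[[0, 0, 0], [0, 1, 0], 1], [[0, 0, 0], [0, 2, 0], 1], [[0, 0, 0], [0, 2, 0], 1], [[0, 0, 0], [0, 2, 0], 1]]'

```text
time: 19.08
eef_pos: [0.5097, -0.0148, 0.0871]
tcp_rot: [0.705, -0.057, 0.057, -0.705]
contact_force: [-1.8, -1.4, 5.6]
opening: 0.004
```

Request:
step_arm --rows '[[[0, 0, 0], [0, 1, 0], 1], [[0, 0, 0], [0, 1.5, 0], 1], [[0, 0, 0], [0, 1.5, 0], 1], [[0, 0, 0], [0, 1.5, 0], 1]]'

```text
time: 19.42
eef_pos: [0.5098, -0.0149, 0.0867]
tcp_rot: [0.705, -0.057, 0.057, -0.705]
contact_force: [-4.4, -0.4, 12.0]
opening: 0.004
```

```bash
python3 l2.py 22; python3 - <<'E'
from h import *
for n in('s22','sc22'):
    im,d,c=ld(n); x0,y0=((200,160) if n=='s22' else (190,180))
    cv2.imwrite('pics/'+n+'q.png',cv2.resize(im[y0:y0+90,x0:x0+110,::-1],None,fx=6,fy=6,interpolation=cv2.INTER_CUBIC))
E
```

```text
19.5167 [ 0.5098 -0.0149  0.0867] [-4.1098 -1.2696 11.1196] [ 0.705  -0.0567  0.0565 -0.7046]
```

View pics/s22q.png

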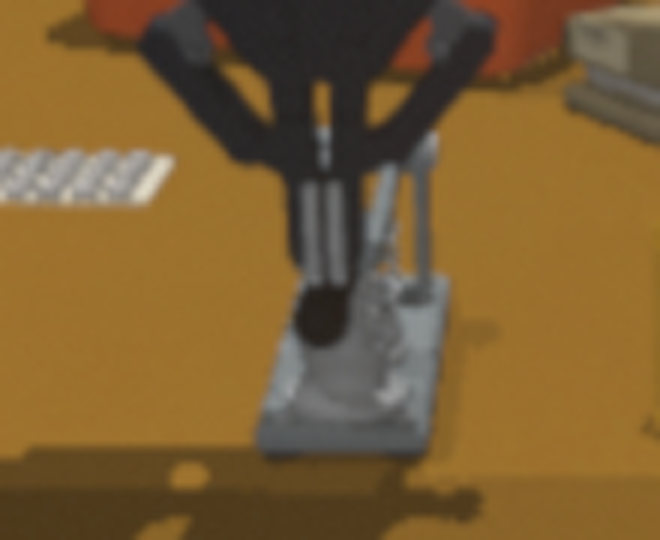

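View pics/sc22q.png

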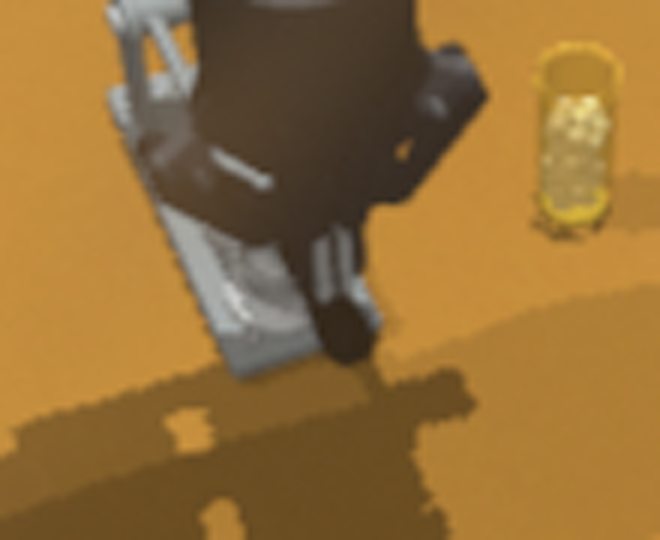

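Request:
step_arm --rows '[[[0, 0, 0], [0, -6, 0], 1], [[0, 0, 0], [0, -20, 0], 1], [[0, 0, 0], [0, -45, 0], 1], [[0, 0, 0], [0, -75, 0], 1], [[0, 0, 0], [0, -105, 0], 1], [[0, 0, 0], [0, -130, 0], 1], [[0, 0, 0], [0, -130, -35], 1], [[0, 0, 0], [0, -130, -70], 1], [[0, 0, 0], [0, -130, -100], 1], [[0, 0, 0], [0, -130, -100], 1]]'

```text
time: 20.35
eef_pos: [0.4928, -0.1168, 0.2146]
tcp_rot: [0.705, -0.058, 0.058, -0.704]
contact_force: [-0.4, -0.4, -0.1]
opening: -0.001
```

Request:
step_arm --rows '[[[0, 0, 0], [0, 0, 0], 1], [[0, 0, 0], [0, 0, 0], 1], [[0, 0, 0], [0, 0, 0], 1], [[0, 0, 0], [0, 0, 0], 1], [[0, 0, 0], [0, 0, 0], 1], [[0, 0, 0], [0, 0, 0], 1]]'

```text
time: 20.85
eef_pos: [0.4936, -0.1126, 0.2148]
tcp_rot: [-0.705, 0.056, -0.056, 0.705]
contact_force: [1.3, -0.4, 0.5]
opening: -0.006
```

```bash
python3 l2.py 23; python3 - <<'E'
from h import *
snap('wrist','w23')
for n in('s23','sc23'):
    im,d,c=ld(n); x0,y0=((200,150) if n=='s23' else (190,160)); P=cloud(c,d)
    cv2.imwrite('pics/'+n+'q.png',cv2.resize(im[y0:y0+100,x0:x0+130,::-1],None,fx=6,fy=6,interpolation=cv2.INTER_CUBIC))
    m=(im.max(2)<75)&(abs(P[...,0]-.51)<.05)&(abs(P[...,1]+.01)<.07)&(P[...,2]>.05)&(P[...,2]<.16); q=P[m]; print(n,m.sum(),q.min(0),np.median(q,0),q.max(0))
    for nm,(x,y) in dict(v2=(.652,.028),v3=(.652,-.083)).items():
        m=(np.hypot(P[...,0]-x,P[...,1]-y)<.03)&(P[...,2]>.01)&(P[...,2]<.1); q=P[m]; print(nm,m.sum(),q.mean(0),q[:,2].max())
E
```

```text
20.95 [ 0.4936 -0.1129  0.2149] [-0.2373  0.307   0.5602] [-0.7048  0.0564 -0.0564  0.7049]
s23 86 [ 0.4989 -0.0436  0.1079] [ 0.509  -0.0372  0.12  ] [0.5229 0.0138 0.1279]
v2 386 [0.6503 0.0221 0.0561] 0.08416555886454873
v3 600 [ 0.6491 -0.0917  0.0513] 0.08364208669437849
sc23 117 [ 0.4973 -0.0431  0.1125] [ 0.5059 -0.0266  0.1232] [0.5158 0.0059 0.1307]
v2 283 [0.6515 0.0204 0.0511] 0.08554810862984655
v3 392 [ 0.6483 -0.0885  0.0559] 0.08581783598358153
```

View pics/s23q.png

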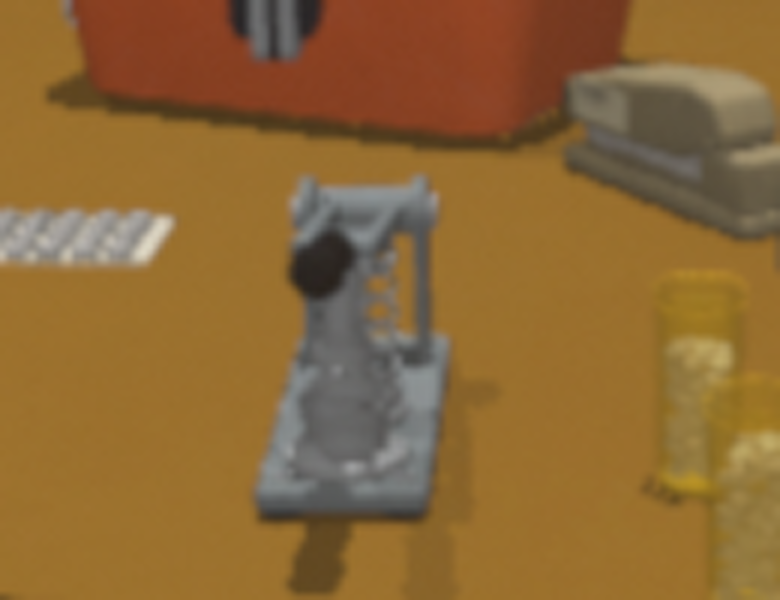

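View pics/sc23q.png

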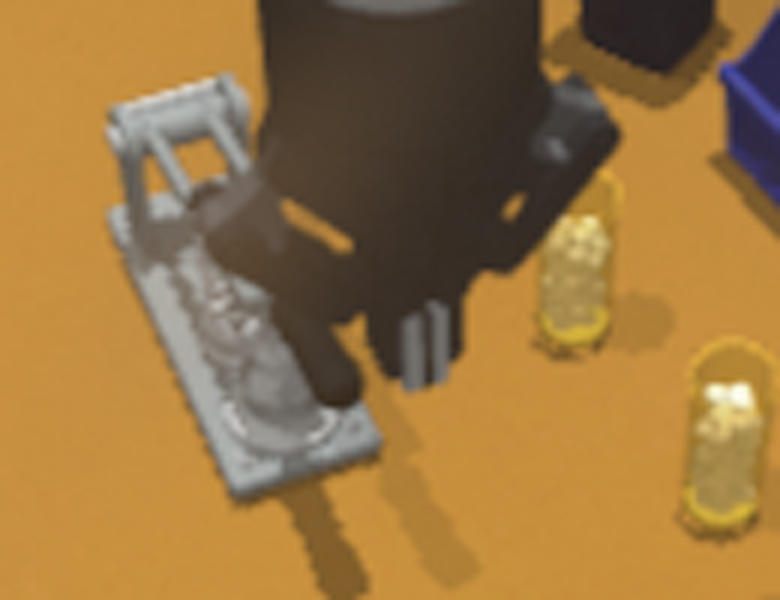

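View pics/w23.png

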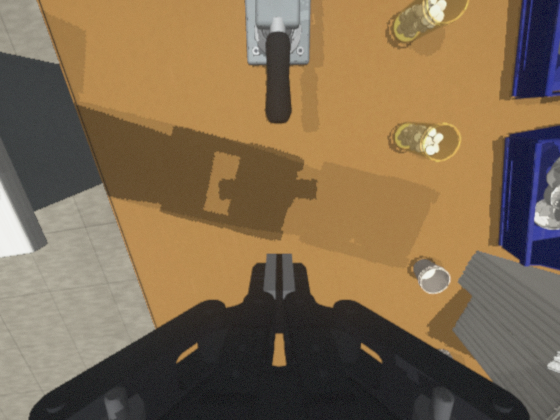

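The handle has sprung back to its rest height: its end top is at z ≈ 0.128, the same as before the press. The vials and cups stand where they were and the robot is clear, so I am handing in.

```bash
python3 -c "
from plant import ctrl
print(ctrl.sign_off())"
```

```text
the job is handed in; nothing more can be done
None
```

The spring is fitted on the post and fully down on its seat, and the handle has been pressed to its stop and sprang back up by itself. I handed the job in at about 21 s.

- **Threading:** I located the post, both keeper pegs (at 185° and 225.5°) and the coil's gap (about 181°) with the wrist camera. I turned the spring about 5° for the upper peg and 40° for the lower. It never snagged, and the force stayed within noise (about 1 N).
- **Seating:** I lowered the spring until it pushed back with about 1.6 N on the seat, then let go. Afterwards the wrist and side views showed it upright round the post.
- **Handle:** I pushed it over from behind, past upright, and it fell onto the spring. Pressing down on the grip hit a hard stop at 12 N, with the fingertips at 86.7 mm where I expected about 88 mm.
- **Last checks:** The handle's end is back at z ≈ 0.128 m, the same as before the press. The vials and cups are upright and look unmoved in the images, and nothing is touching the robot.

No checks failed. Position readings were 2–5 mm off the commanded pose until the arm settled, so I let it settle before the precise steps.

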